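Reseat a board carrier under the spring clip of a soldering jig

TASK

The board carrier on the soldering jig was clipped down out of place. Lift the spring clip by its knob and swing it clear, push the carrier gently home so that it lies flush against both stop bars, then lift the clip back over the carrier's right edge, well onto the bare margin, ease it down until it rests on the carrier, without letting it snap or pressing on it, and leave it holding the carrier there.

Things in the scene. Friction and masses are not known exactly. Their poses are not given: they have to be found in the camera images.
- jig: Soldering jig, fixed: grey painted plate 158 (x) x 224 (y) mm, flat top 18 mm above the bench. Origin: centre of its underside; x away from the robot, y left, z up. Two steel stop bars, 13 mm high, stand on it in an L: inner face of the back bar at jig x = +59 mm (y -45 to +85), of the left bar at jig y = +96 mm (x -41 to +51).
- jig_home (a point): Point on the jig's top, axes as the jig: where the carrier's origin lies when the carrier is flush against both stop bars (jig x +9, y +31 mm).
- carrier: Loose smooth black plate 100 (x) x 130 (y) x 8 mm, 0.2 to 0.4 kg, a tan circuit board screwed on its left and middle (parts 14 mm high); the 42 mm along its right (-y) edge are bare. Origin: centre of its underside; axes as the jig's when home. Starts 7 to 16 mm short of each stop bar, turned up to 0.06 rad, the clip's nose on its bare margin.
- clip_pivot (a point): Axis of the clip's pivot screw, at the jig's top (jig x -3, y -92 mm). The clip turns about the vertical through it. The screw is 20 mm wide, its head 19 mm above the jig's top.
- clip (a joint): Swing of the spring clip about its pivot screw, rad, anticlockwise from above: at 0 the clip points along jig +y, over the carrier's right edge; at 1.57 along jig -x, toward the robot and clear of the carrier. Range -0.35 to 2.3; it stays where it is left and takes about 1 N at the knob to swing.
- clip_leaf (a joint): Bend of the clip's leaf, rad, about a level line 10 mm out from the pivot, 11 mm above the jig's top: 0 = free stop (nose 4 mm below the carrier's top), 0.06 = nose resting on the carrier, more = lifted. Sprung down: let go, it snaps down; 3.5 N at the nose on the carrier, 5 N at the knob lifts it off, 8 N at 0.17. Beyond 0.30 the leaf is spoiled.
- clip_knob (a point): Centre of the top of the clip's knurled knob: cylinder 14 mm across, 22 mm high, standing on the 14 mm wide leaf 56 mm from the pivot axis. Site y points outward along the leaf, z up along the knob. The knob's top is 36 mm above the jig's top with the leaf at its free stop, 39 mm with the nose on the carrier.
- clip_nose (a point): Lowest point of the rounded cross bead under the clip's end that presses on the carrier, 70 mm from the pivot axis; the leaf's tip turns up beyond it to 83 mm.

How it is judged:
On the way, in this order (a step that is already met when the one before it is completed fails the run):
1. the clip is swung clear of the carrier (beyond 1.1 rad) (value of joint clip above 1.1 rad), for 0.2 s.
2. with the clip still clear, the carrier lies home against both stop bars (within 1.5 mm and 0.015 rad) (value of joint clip above 1 rad and x of carrier in the frame of jig_home above -0.0015 m and y of carrier in the frame of jig_home above -0.0015 m and angle between the x axis of carrier and the x axis of jig, either way round below 0.015 rad), for 0.2 s.
At the end, for the whole second after the job is handed in: The carrier lies flat and at rest, within 1.5 mm and 0.015 rad of flush against both stop bars, and the clip (swing below 0.5 rad) presses on it with its nose at least 5 mm inside the carrier's right edge (x of carrier in the frame of jig_home above -0.0015 m and y of carrier in the frame of jig_home above -0.0015 m and angle between the x axis of carrier and the x axis of jig, either way round below 0.015 rad and angle between carrier's own z axis and vertical below 0.03 rad and value of joint clip below 0.5 rad and y of clip_nose in the frame of carrier above -0.06 m and contact force between clip and carrier above 1 N and linear speed of carrier below 0.01 m/s); the robot touches nothing.
It fails at once if the fingers push the carrier with more than 15 N (contact force between the fingers and carrier above 15 N).
It fails at once if the clip is rammed into or pressed on the carrier with more than 12 N (contact force between clip and carrier above 12 N).
It fails at once if the clip is let snap down over the carrier (leaf falling faster than 1 rad/s while bent over 0.085 rad, that is from more than 1.5 mm above the carrier, with the swing below 0.6 rad) (velocity of joint clip_leaf below -1 rad/s and value of joint clip_leaf above 0.085 rad and value of joint clip below 0.6 rad).
It fails at once if the clip's leaf is bent beyond 0.30 rad (value of joint clip_leaf above 0.3 rad).
It also fails if it takes over 72 s, if anything falls off the work surface, if the arm or the gripper's body presses on something with over 40 N, if the wrist force passes 120 N, or if a joint passes its speed limit or range.

ROBOT

A 6-joint arm with a two-finger parallel gripper is mounted at the origin on a cart in front of the work surface, level with it; the furniture and walls round the work are solid. World frame = base frame: x ahead of the robot, y to its left, z up, the work surface at z = 0. Lengths are in m, angles in rad, forces in N, time in s.
With the tool pointing down it reaches from about 0.425 to 0.95 m from the base axis. Payload 14.7 kg.
Tool frame: the origin (TCP) lies at the centre of the arm's flange, where the gripper is bolted on; the fingertips stand 173 mm ahead of it and the grasp point (between the pads) lies 155 mm ahead of it; z points along the fingers, y is the line along which they close (so a half turn about z gives the same grasp; the last joint's range is limited). The gripper opens to 85 mm and grips with 20 to 120 N. Pads are 22 mm wide; open, the fingers measure 114 mm over their backs; the gripper's body (76 mm by 85 mm) begins 54 mm behind the grasp point. The pads swing forward as they close: fully open they stand 13 mm farther back than shut.
Start: joints at [-1.333, 0.48, 1.596, -0, 1.065, -0.047], TCP at [0.183, -0.624, 0.405] pointing down, gripper open.
Joint ranges: [-2.75, 2.75], [-0.82, 2.05], [0.23, 2.67], [-1.56, 4.7], [0.09, 2.69], [-2.92, 2.92]. Speed limits (rad/s): [1.89, 1.89, 2.39, 3.01, 3.01, 3.01].

INTERFACE

Orientations are given as a rotation vector (axis times angle).
In Python, from station import r, eyes gives the robot as it stands.
- The arm moves only by the tool send_rows, never from a script. Its arguments are lists of equal length, an entry for each row: "dr": the turn, a rotation vector about the tool's x, y, z in rad, a list of three; "delta_pos": the shift along the tool's x, y, z in m, a list of three; "claw": the opening, from 0 (shut) to 1 (fully open). A call has 1 to 20 rows; each row shifts and turns the commanded pose from where the row before left it, along the tool's axes as they then stand; what a row does not reach is not made up. A row lasts 1/8 s, in which the tool goes at most 62.5 mm and 10.7 degrees, less where a joint would pass 70% of its speed; a pose out of reach is approached as far as the arm can. A call with a gripper value outside its range is refused whole. The fingers move at their own pace and stop on an object; "squeeze" is the grip in N (left out, the last holds). Time passes only in rows, so rows that do not move let the fingers close. It gives the time, the measured TCP pose, the force, the opening and the grip force at its end, in the units of the state.
- r.get_obs(): the state, without advancing time (a new reading comes with each control period).
- eyes.grab_frame(name): name is "scene" or "side" or "wrist"; returns a dict with "img" (384x512x3 uint8, blue, green, red), "intrinsics" (3x3 intrinsics, pixels), "extrinsics" (4x4, takes a point from camera to world coordinates). Camera axes: x right, y up, looking along -z (the intrinsics and any distortion apply to the point x, -y, -z); pixel columns grow to the right and rows downward; lengths in m; the calibration is good to about 2 mm. A picture is of the moment at which its call begins. There is no depth.
- r.close_job(): hands the job in; it is judged then, once.
The state is a dict: "time": time; "q": joint angles; "joint_vel": joint speeds; "joint_torque": joint torques, N m; "position": TCP position; "eef_rot": TCP orientation; "ft_force": force on the tool from outside, world axes, zero at the start; "moment": the same for the moment, N m; "opening": finger opening in m; "finger_force": force on a finger pad.
Only numpy, scipy, OpenCV 4.12 (cv2) and the standard library are available. Lean on these libraries where they do the work, as an engineer would, in place of code of your own. Each camera call takes 0.05 s, during which the arm holds its last target. There are 200 camera calls.

## Working session

There is one attempt and no reset: what is moved stays moved. The work goes in short steps, Python scripts to look and compute and a tool call to move; the robot and the scene stay as the last step left them, time stands still between calls to the robot, and variables do not carry over. Pictures are saved under pics/ and viewed, at most 10 in all, crops included, and the job is handed in when it is done.

Besides the shell and the picture viewer there is one more tool, called after "Request:" by a JSON object that holds its "method" and its "body", one argument or row to a line. send_rows: Moves the arm, as the interface text tells. Its arguments: {"type":"object","properties":{"dr":{"type":"array"},"delta_pos":{"type":"array"},"claw":{"type":"array"},"squeeze":{"type":"number"}},"required":["dr","delta_pos","claw"]}

```bash
mkdir -p pics; cat > h.py <<'E'
import numpy as np,cv2
from station import r,eyes
def grab(n,f=None):
    d=eyes.grab_frame(n)
    if f: cv2.imwrite('pics/'+f,d['img'])
    return d
def ray(d,u,v,z):
    K=np.array(d['intrinsics']);T=np.array(d['extrinsics'])
    p=np.linalg.solve(K,[u,v,1.]); dr=T[:3,:3]@[p[0],-p[1],-p[2]]; o=T[:3,3]
    return o+dr*(z-o[2])/dr[2]
def proj(d,P):
    K=np.array(d['intrinsics']);T=np.array(d['extrinsics'])
    c=T[:3,:3].T@(np.array(P)-T[:3,3]); q=K@[c[0],-c[1],-c[2]]
    return q[:2]/q[2]
E
python3 - <<'E'
from h import *
import pickle
D={n:grab(n,n+'0.png') for n in('scene','side','wrist')}
pickle.dump(D,open('D0.pkl','wb'))
cv2.imwrite('pics/both0.png',np.vstack([np.hstack([D['scene']['img'],D['side']['img']])])[:, :])
for n in D: print(n,D[n]['extrinsics'],D[n]['intrinsics'])
print(r.get_obs())
E
```

```text
scene [[-0.84687519  0.24367137 -0.47268031  0.15954366]
 [-0.53174203 -0.40015716  0.74640784  0.81204116]
 [-0.00726819  0.88345827  0.46845348  0.47357109]
 [ 0.          0.          0.          1.        ]] [[403.61577984   0.         254.23297868]
 [  0.         403.61577984 187.99030184]
 [  0.           0.           1.        ]]
side [[ 0.99995426 -0.00733002 -0.00614362  0.53130481]
 [-0.00272047  0.39783488 -0.917453   -0.61281919]
 [ 0.0091691   0.91742775  0.39779674  0.42264931]
 [ 0.          0.          0.          1.        ]] [[415.35868448   0.         259.18362049]
 [  0.         415.35868448 186.83934507]
 [  0.           0.           1.        ]]
wrist [[ 0.28135289  0.92592748  0.25198979  0.24656418]
 [-0.95960295  0.27193007  0.07222334 -0.60422989]
 [-0.00165003 -0.2621304   0.96503105  0.37350853]
 [ 0.          0.          0.          1.        ]] [[328.58735483   0.         258.8528267 ]
 [  0.         328.58735483 194.896978  ]
 [  0.           0.           1.        ]]
{'time': 0.15, 'q': array([-1.33258598e+00,  4.80709551e-01,  1.59674165e+00,  3.42494467e-05,
        1.06507771e+00, -4.66033850e-02]), 'joint_vel': array([-1.47133048e-04, -2.93351020e-04, -4.77957883e-05,  4.35872055e-04,
        8.84944990e-04,  6.40193865e-04]), 'joint_torque': array([ 4.92540712e-04, -9.51148081e+01, -4.30457425e+01,  5.93211666e-05,
        8.25067575e-03, -4.87274008e-05]), 'position': array([ 0.18262418, -0.62366014,  0.40420094]), 'eef_rot': array([-3.10886948e+00, -4.45715262e-01,  9.38159244e-05]), 'ft_force': array([-0.68899331, -0.38989063,  0.69880386]), 'moment': array([-0.00977496,  0.01420375,  0.00014742]), 'finger_force': 0.0, 'opening': 0.08527251872712777}
```

View pics/scene0.png

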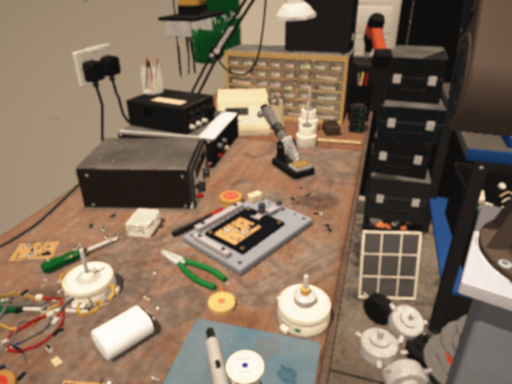

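View pics/side0.png

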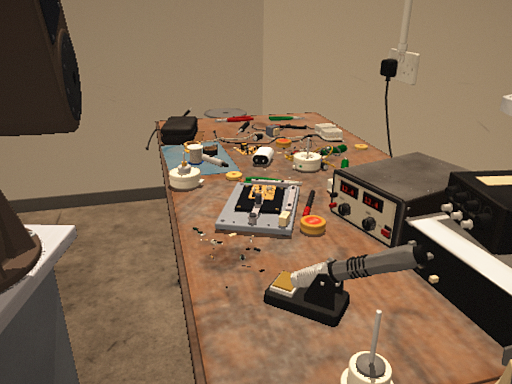

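Scene: the jig is at about (185-310, 198-270), with the clip at its upper right. Side: the jig is at (217-300, 180-237), with the clip near (257,205). I'll get a coarse pose from the side view, then look with the wrist camera.

```bash
python3 - <<'E'
from h import *
import pickle
D=pickle.load(open('D0.pkl','rb'))
for uv in[(217,229),(293,234),(300,184),(232,181),(257,188)]: print(uv,ray(D['side'],*uv,.018).round(3))
for uv in[(183,235),(239,265),(312,225),(262,199)]: print(uv,ray(D['scene'],*uv,.018).round(3))
# wrist cam in tool frame
from scipy.spatial.transform import Rotation as R
o=r.get_obs();Rt=R.from_rotvec(o['eef_rot']).as_matrix();T=D['wrist']['extrinsics']
print(Rt.round(3)); print(Rt.T@(T[:3,3]-o['position']),(Rt.T@T[:3,:3]).round(3))
E
```

```text
(217, 229) [0.453 0.109 0.018]
(293, 234) [0.603 0.091 0.018]
(300, 184) [0.639 0.34  0.018]
(232, 181) [0.469 0.356 0.018]
(257, 188) [0.532 0.313 0.018]
(183, 235) [0.634 0.328 0.018]
(239, 265) [0.487 0.347 0.018]
(312, 225) [0.432 0.162 0.018]
(262, 199) [0.575 0.123 0.018]
[[ 0.96   0.281 -0.   ]
 [ 0.281 -0.96   0.001]
 [ 0.    -0.001 -1.   ]]
[ 0.06682132 -0.00065415  0.03069795] [[ 0.     0.965  0.262]
 [ 1.    -0.001  0.001]
 [ 0.001  0.262 -0.965]]
```

```bash
cat >> h.py <<'E'
from scipy.spatial.transform import Rotation as R
def tool(yaw,tilt=0.):  # tool down, x axis at yaw; tilt = turn about tool y
    return R.from_euler('z',yaw)*R.from_euler('x',np.pi)*R.from_euler('y',tilt)
def cur():
    o=r.get_obs(); return np.array(o['position']),R.from_rotvec(o['eef_rot'])
def rows(wps,start=None,nd=3):
    """wps: (pos,Rot,n rows). prints rounded tool-frame rows, with rounding error fed on"""
    p,q=start or cur(); DR=[];DP=[]
    for P,Q,n in wps:
        p0,q0=p.copy(),q; w=(q0.inv()*Q).as_rotvec(); P=np.array(P,float)
        for i in range(1,n+1):
            t=i/n; pt=p0+(P-p0)*t; qt=q0*R.from_rotvec(w*t)
            d=np.round(q.inv().apply(pt-p),nd)+0.; a=np.round((q.inv()*qt).as_rotvec(),3)+0.
            p=p+q.apply(d); q=q*R.from_rotvec(a); DP.append(d.tolist());DR.append(a.tolist())
    print('dr',DR);print('dp',DP);print(len(DR)); return p,q
E
python3 - <<'E'
from h import *
rows([([.45,-.40,.40],tool(.6),7),([.60,-.05,.40],tool(1.2),7),([.55,.25,.38],tool(1.4),6)],nd=3)
E
```

```text
dr [[0.0, 0.0, -0.045], [0.0, 0.0, -0.045], [0.0, 0.0, -0.045], [-0.001, 0.0, -0.045], [0.0, 0.0, -0.045], [0.0, 0.0, -0.045], [0.0, 0.0, -0.045], [0.0, 0.0, -0.086], [0.0, 0.0, -0.085], [0.0, 0.0, -0.086], [0.0, 0.0, -0.086], [0.0, 0.0, -0.086], [0.0, 0.0, -0.085], [0.0, 0.0, -0.086], [0.0, 0.0, -0.033], [0.0, 0.0, -0.034], [0.0, 0.0, -0.033], [0.0, 0.0, -0.033], [0.0, 0.0, -0.034], [0.0, 0.0, -0.033]]
dp [[0.046, -0.02, 0.001], [0.046, -0.018, 0.0], [0.047, -0.016, 0.001], [0.048, -0.013, 0.0], [0.049, -0.012, 0.001], [0.049, -0.009, 0.001], [0.049, -0.007, 0.0], [0.046, -0.029, 0.0], [0.048, -0.025, 0.0], [0.05, -0.021, 0.0], [0.052, -0.017, 0.0], [0.053, -0.012, 0.0], [0.054, -0.007, 0.0], [0.054, -0.003, 0.0], [0.044, -0.026, 0.003], [0.044, -0.024, 0.004], [0.045, -0.023, 0.003], [0.046, -0.022, 0.004], [0.047, -0.019, 0.003], [0.047, -0.019, 0.003]]
20
```

Request:
{"method": "send_rows", "body": {
  "dr": [
    [0,0,-0.045],
    [0,0,-0.045],
    [0,0,-0.045],
    [0,0,-0.045],
    [0,0,-0.045],
    [0,0,-0.045],
    [0,0,-0.045],
    [0,0,-0.086],
    [0,0,-0.086],
    [0,0,-0.086],
    [0,0,-0.086],
    [0,0,-0.086],
    [0,0,-0.086],
    [0,0,-0.086],
    [0,0,-0.033],
    [0,0,-0.033],
    [0,0,-0.033],
    [0,0,-0.033],
    [0,0,-0.033],
    [0,0,-0.033]
  ],
  "delta_pos": [
    [0.046,-0.02,0.001],
    [0.046,-0.018,0],
    [0.047,-0.016,0.001],
    [0.048,-0.013,0],
    [0.049,-0.012,0.001],
    [0.049,-0.009,0.001],
    [0.049,-0.007,0],
    [0.046,-0.029,0],
    [0.048,-0.025,0],
    [0.05,-0.021,0],
    [0.052,-0.017,0],
    [0.053,-0.012,0],
    [0.054,-0.007,0],
    [0.054,-0.003,0],
    [0.044,-0.026,0.003],
    [0.044,-0.024,0.004],
    [0.045,-0.023,0.003],
    [0.046,-0.022,0.004],
    [0.047,-0.019,0.003],
    [0.047,-0.019,0.003]
  ],
  "claw": [1,1,1,1,1,1,1,1,1,1,1,1,1,1,1,1,1,1,1,1]
}}

```text
time: 2.65
position: [0.5486, 0.2512, 0.3805]
eef_rot: [2.402, 2.025, -0.0]
ft_force: [0.8, 0.6, 0.1]
opening: 0.0854
finger_force: 0.0
```

```bash
python3 - <<'E'
from h import *
import pickle
d=grab('wrist');o=r.get_obs();pickle.dump(d,open('D1.pkl','wb'))
print(o['time'],o['position'],tool(0).inv().as_matrix()[0,0],R.from_rotvec(o['eef_rot']).as_matrix()[:,0])
cv2.imwrite('pics/w1.png',cv2.resize(d['img'],(800,600),interpolation=cv2.INTER_CUBIC))
E
```

```text
2.7 [0.5473741  0.25592655 0.38013583] 1.0 [0.16595608 0.98613159 0.00175276]
```

View pics/w1.png

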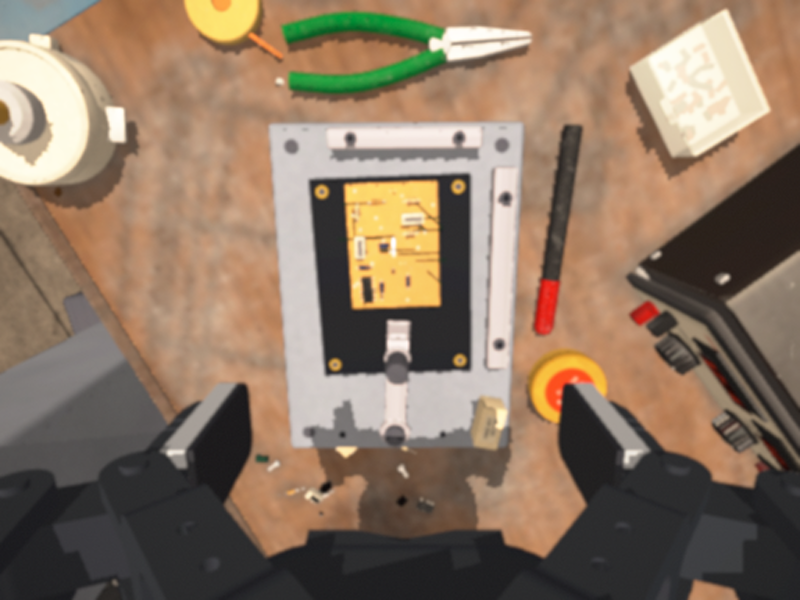

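The wrist view (800x600 scale) shows the jig's top corners at (269,124), (522,123), (509,447) and (292,447). The back bar is on the right, the left bar at the top, and the carrier spans about (310-470, 175-375). The pivot is at (395,435) and the knob top at (398,367), so the swing is near 0.

```bash
cat >> h.py <<'E'
from scipy.optimize import least_squares
def fitjig(d,pts):
    """pts: (jig xyz, uv native)"""
    f=lambda s:np.concatenate([proj(d,J(s,P))-uv for P,uv in pts])
    s=least_squares(f,[.54,.23,-.1],loss='soft_l1'); print('jig',s.x.round(4),'res px',f(s.x).reshape(-1,2).round(1).tolist()); return s.x
def J(s,P):
    c,n=np.cos(s[2]),np.sin(s[2]); return np.array([s[0]+c*P[0]-n*P[1],s[1]+n*P[0]+c*P[1],P[2]])
E
python3 - <<'E'
from h import *
import pickle
k=1.5625
d=grab('wrist');pickle.dump(d,open('D2.pkl','wb'));o=r.get_obs();print(o['position'])
d0=pickle.load(open('D1.pkl','rb'));print(d['extrinsics']-d0['extrinsics'])
C=[(-79,112,269,124),(79,112,522,123),(79,-112,509,447),(-79,-112,292,447)]
s=fitjig(d0,[(np.array([a,b,18])/1e3,np.array([u,v])/k) for a,b,u,v in C])
for n,P in dict(pivot=(-3,-92,37),knob=(-3,-36,57)).items(): print(n,proj(d0,J(s,np.array(P)/1e3))*k)
kn=ray(d0,398/k,367/k,.057);pv=J(s,[-.003,-.092,0]);print('knob',kn,'swing',np.arctan2(*(kn-pv)[[1,0]])-np.pi/2-s[2],np.hypot(*(kn-pv)[:2]))
kk=5;im=cv2.resize(d['img'][100:220,170:330],None,fx=5,fy=5,interpolation=cv2.INTER_CUBIC);cv2.imwrite('pics/w2.png',im)
E
```

```text
[0.54785729 0.2535943  0.3801774 ]
[[ 0.00053354 -0.00316496 -0.00036098 -0.0014176 ]
 [ 0.00315077  0.00102198 -0.00173514  0.00482097]
 [-0.0007951   0.00177319  0.00047873 -0.00021842]
 [ 0.          0.          0.          0.        ]]
jig [ 0.5415  0.2324 -0.1616] res px [[-1.1, -0.3], [2.5, -1.0], [0.1, 1.0], [-0.4, 1.9]]
pivot [395.29689023 437.97507563]
knob [393.57882239 372.76521622]
knob [0.53608217 0.20066856 0.057     ] swing -0.046030715291158514 0.05982953053223151
```

View pics/w2.png

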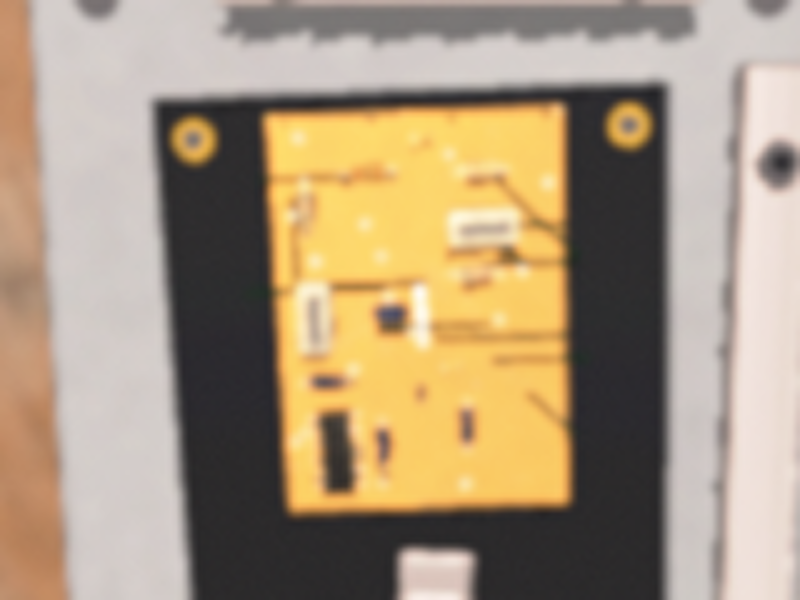

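The crop shows the carrier's upper corners at (155,98) and (665,85), its right face about 12 mm short of the back bar, and the clip tip at (437,550). The arm was still settling in the first picture, so I'll re-measure on this one.

```bash
python3 - <<'E'
from h import *
import pickle
d=pickle.load(open('D2.pkl','rb'));im=d['img']
a=cv2.resize(im[75:295,170:345],None,fx=2.7,fy=2.7,interpolation=cv2.INTER_CUBIC)
b=cv2.resize(im[190:295,220:285],None,fx=5,fy=5,interpolation=cv2.INTER_CUBIC)
print(a.shape,b.shape)
c=np.zeros((600,800,3),np.uint8);c[:a.shape[0],:a.shape[1]]=a;c[:b.shape[0],475:475+b.shape[1]]=b
cv2.imwrite('pics/w3.png',c)
E
```

```text
(594, 473, 3) (525, 325, 3)
```

View pics/w3.png

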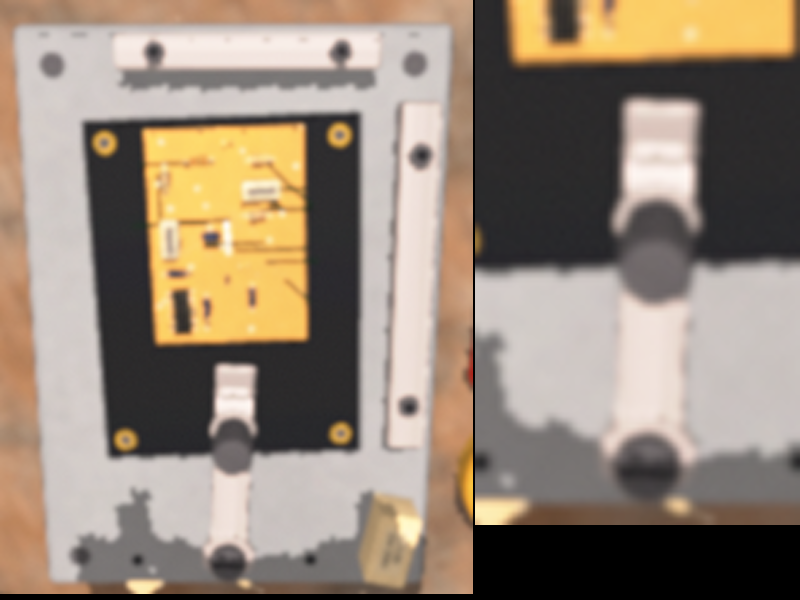

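```bash
python3 - <<'E'
from h import *
import pickle
d=pickle.load(open('D2.pkl','rb'))
n=lambda u,v:np.array([u/2.7+170,v/2.7+75])
C=[((-79,112,18),n(13,27)),((79,112,18),n(450,25)),((79,-112,18),n(428,580)),((-79,-112,18),n(50,580)),((-3,-92,37),np.array([254.6,284.4])),
 ((59,85,31),n(401,102)),((59,-45,31),n(388,446)),((-41,96,31),n(114,69)),((51,96,31),n(379,67))]
s=fitjig(d,[(np.array(P)/1e3,uv) for P,uv in C])
pv=J(s,[-.003,-.092,0])
kn=ray(d,256.2,243.8,.057);print('pivot',pv,'knob',kn,'swing',np.arctan2(*(kn-pv)[[1,0]])-np.pi/2-s[2],np.hypot(*(kn-pv)[:2]))
Q=[ray(d,*n(*c),.026) for c in[(83,122),(360,113),(358,449),(110,457)]]
inv=lambda P:np.array([np.cos(s[2])*(P[0]-s[0])+np.sin(s[2])*(P[1]-s[1]),-np.sin(s[2])*(P[0]-s[0])+np.cos(s[2])*(P[1]-s[1])])
q=np.array([inv(P) for P in Q])*1e3;print(q.round(1),'centre',q.mean(0))
E=lambda a,b:np.arctan2(*(q[b]-q[a])[::-1]);print(E(0,1),E(3,2),E(3,0)-np.pi/2,E(2,1)-np.pi/2)
# refine the tip: leaf end
t=ray(d,(662-475)/5+220,102/5+190,.030);print('tip',np.hypot(*(t-pv)[:2]),np.arctan2(*(t-pv)[[1,0]])-np.pi/2-s[2])
E
```

```text
jig [ 0.5414  0.233  -0.1574] res px [[-1.4, -0.8], [1.7, -1.6], [-0.9, 1.1], [-0.1, 2.1], [0.4, 0.0], [0.2, -0.6], [0.2, 0.5], [-0.3, 0.4], [0.2, 0.2]]
pivot [0.52403562 0.14261599 0.        ] knob [0.53478558 0.1968744  0.057     ] swing -0.03815661602153195 0.05531307362342585
[[-53.2  78.4]
 [ 45.3  80.7]
 [ 47.9 -47.8]
 [-49.6 -50.3]] centre [-2.41443121 15.24130367]
0.022813374446596743 0.02633266873186324 0.027719911083040394 0.020200483232709177
tip 0.08034126929855262 -0.041961047594204354
```

```bash
cat >> h.py <<'E'
S=np.array([.5414,.2330,-.1574])
PV=J(S,[-.003,-.092,.018]); LK=.0556; DEP=.1535
def clip(th,ph,lift=0.,dr=0.):
    """TCP pose gripping the knob with swing th, leaf ph; lift = back off along tool z"""
    # knob top in leaf plane rel hinge (radial 10, up 11 mm), at ph=0: radial 46, up 25
    c,s=np.cos(ph),np.sin(ph); rad=.010+(LK-.010)*c-.025*s+dr; up=.018+.011+(LK-.010)*s+.025*c
    yaw=np.pi/2+S[2]+th; Q=tool(yaw,ph)
    kn=np.array([PV[0]+rad*np.cos(yaw),PV[1]+rad*np.sin(yaw),up])
    return kn-(DEP+lift)*Q.apply([0,0,1]),Q
E
python3 - <<'E'
from h import *
a=clip(-.04,.06,.05);b=clip(-.04,.06); print(PV,a[0],b[0])
rows([(*a,5),(*b,5)])
E
```

```text
[0.524016   0.14260754 0.018     ] [0.53221701 0.18361163 0.25982318] [0.53280502 0.18655161 0.20991316]
dr [[0.0, 0.012, 0.006], [-0.001, 0.012, 0.006], [0.0, 0.012, 0.006], [0.0, 0.011, 0.007], [-0.001, 0.012, 0.006], [0.0, 0.0, 0.0], [0.0, 0.0, 0.0], [0.0, 0.0, 0.0], [0.0, 0.0, 0.0], [0.0, 0.0, 0.0]]
dp [[-0.014, -0.001, 0.024], [-0.015, 0.0, 0.024], [-0.015, -0.001, 0.024], [-0.015, 0.0, 0.023], [-0.016, -0.001, 0.024], [0.0, 0.0, 0.01], [0.0, 0.0, 0.01], [0.0, 0.0, 0.01], [0.0, 0.0, 0.01], [0.0, 0.0, 0.01]]
10
```

Request:
{"method": "send_rows", "body": {
  "dr": [
    [0,0.012,0.006],
    [0,0.012,0.006],
    [0,0.012,0.006],
    [0,0.011,0.007],
    [0,0.012,0.006],
    [0,0,0],
    [0,0,0],
    [0,0,0],
    [0,0,0],
    [0,0,0],
    [0,0,0]
  ],
  "delta_pos": [
    [-0.014,-0.001,0.024],
    [-0.015,0.0,0.024],
    [-0.015,-0.001,0.024],
    [-0.015,0.0,0.023],
    [-0.016,-0.001,0.024],
    [0.0,0.0,0.01],
    [0.0,0.0,0.01],
    [0.0,0.0,0.01],
    [0.0,0.0,0.01],
    [0.0,0.0,0.01],
    [0,0,0]
  ],
  "claw": [0.45,0.45,0.45,0.45,0.45,0.45,0.45,0.45,0.45,0.45,0.45],
  "squeeze": 25
}}

```text
time: 4.12
position: [0.5331, 0.1822, 0.2092]
eef_rot: [-2.403, -1.962, -0.068]
ft_force: [-0.7, 0.1, -0.0]
opening: 0.0381
finger_force: 0.0
```

```bash
python3 - <<'E'
from h import *
grab('side');b=clip(-.04,.06);p,q=cur();print(p-b[0],(b[1].inv()*q).as_rotvec(),r.get_obs()['ft_force'])
d=grab('wrist');s=grab('side')
# side crop
P=np.array([.534,.197,.05]);u,v=proj(s,P).astype(int)
b=cv2.resize(s['img'][v-40:v+40,u-50:u+50],(500,400),interpolation=cv2.INTER_CUBIC)
a=cv2.resize(d['img'][230:384,150:370],None,fx=1.36,fy=1.36)[:, :300]
c=np.zeros((400,800,3),np.uint8);c[:a.shape[0],:a.shape[1]]=a;c[:,300:]=b;cv2.imwrite('pics/g1.png',c)
E
```

```text
[ 0.00048809 -0.00438075 -0.00025107] [ 0.00133078 -0.00134397  0.00452225] [ 0.13600957  0.26338589 -0.05067761]
```

View pics/g1.png

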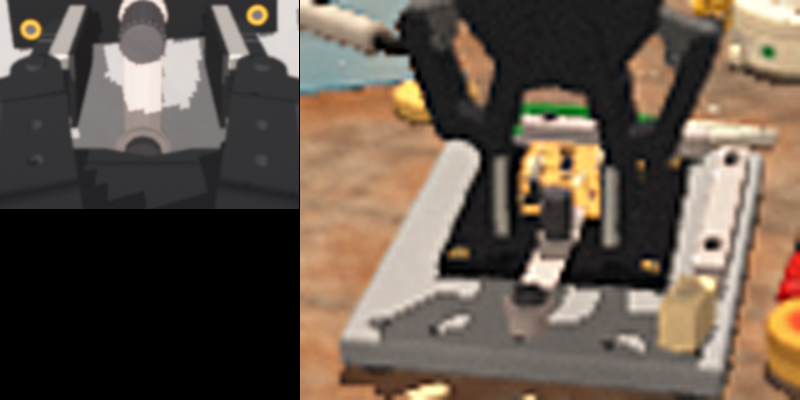

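The knob stands between the pads (wrist crop: knob (143,40), pads at x 65 and 232), clear of everything. The TCP is 4 mm short along the leaf. I'll correct that, then close.

Request:
{"method": "send_rows", "body": {
  "dr": [
    [0,0,0],
    [0,0,0],
    [0,0,0]
  ],
  "delta_pos": [
    [0.004,0.001,0],
    [0,0,0],
    [0,0,0]
  ],
  "claw": [0.45,0.4,0.4]
}}

```text
time: 4.65
position: [0.5353, 0.1859, 0.2104]
eef_rot: [-2.404, -1.962, -0.07]
ft_force: [0.6, 0.2, 0.6]
opening: 0.0344
finger_force: 0.0
```

```bash
python3 - <<'E'
from h import *
b=clip(-.04,.06);p,q=cur();print(p-b[0],(b[1].inv()*q).as_rotvec(),r.get_obs()['ft_force'])
E
```

```text
[ 0.00244578 -0.00067108  0.00047126] [ 0.00043212 -0.00089637  0.00447912] [0.63751229 0.19106335 0.56687169]
```

Request:
{"method": "send_rows", "body": {
  "dr": [
    [0,0,0],
    [0,0,0],
    [0,0,0],
    [0,0,0],
    [0,0,0],
    [0,0,0]
  ],
  "delta_pos": [
    [0,0,0],
    [0,0,0],
    [0,0,0],
    [0,0,0],
    [0,0,0],
    [0,0,0]
  ],
  "claw": [0.25,0.2,0.15,0.1,0.1,0.1],
  "squeeze": 25
}}

```text
time: 5.4
position: [0.5352, 0.1858, 0.2103]
eef_rot: [-2.404, -1.961, -0.07]
ft_force: [-0.8, 1.1, 2.5]
opening: 0.0125
finger_force: 24.4
```

```bash
python3 - <<'E'
from h import *
b=clip(-.04,.06);p,q=cur();o=r.get_obs();print(p-b[0],(b[1].inv()*q).as_rotvec(),o['ft_force'],o['opening'],o['finger_force'])
p,q=clip(-.04,.06)
rows([(*clip(-.04,f),2) for f in(.08,.10,.12,.14,.16,.17)],start=(p,q),nd=4)
E
```

```text
[ 0.00238978 -0.00073731  0.00037093] [ 0.0006913  -0.00099144  0.0046897 ] [-0.84204965  1.08392725  2.46432725] 0.012549818887640231 24.426717460155487
dr [[0.0, 0.01, 0.0], [0.0, 0.01, 0.0], [0.0, 0.01, 0.0], [0.0, 0.01, 0.0], [0.0, 0.01, 0.0], [0.0, 0.01, 0.0], [0.0, 0.01, 0.0], [0.0, 0.01, 0.0], [0.0, 0.01, 0.0], [0.0, 0.01, 0.0], [0.0, 0.005, 0.0], [0.0, 0.005, 0.0]]
dp [[-0.0018, 0.0, -0.0004], [-0.0018, 0.0, -0.0005], [-0.0018, 0.0, -0.0004], [-0.0017, 0.0, -0.0005], [-0.0018, 0.0, -0.0004], [-0.0018, 0.0, -0.0005], [-0.0018, 0.0, -0.0004], [-0.0018, 0.0, -0.0005], [-0.0018, 0.0, -0.0004], [-0.0018, 0.0, -0.0005], [-0.0009, 0.0, -0.0002], [-0.0009, 0.0, -0.0002]]
12
```

Request:
{"method": "send_rows", "body": {
  "dr": [
    [0,0.01,0],
    [0,0.01,0],
    [0,0.01,0],
    [0,0.01,0],
    [0,0.01,0],
    [0,0.01,0],
    [0,0.01,0],
    [0,0.01,0],
    [0,0.01,0],
    [0,0.01,0],
    [0,0.01,0],
    [0,0,0],
    [0,0,0]
  ],
  "delta_pos": [
    [-0.0018,0,-0.0004],
    [-0.0018,0,-0.0005],
    [-0.0018,0,-0.0004],
    [-0.0017,0,-0.0005],
    [-0.0018,0,-0.0004],
    [-0.0018,0,-0.0005],
    [-0.0018,0,-0.0004],
    [-0.0018,0,-0.0005],
    [-0.0018,0,-0.0004],
    [-0.0018,0,-0.0005],
    [-0.0018,0,-0.0005],
    [0,0,0],
    [0,0,0]
  ],
  "claw": [0.1,0.1,0.1,0.1,0.1,0.1,0.1,0.1,0.1,0.1,0.1,0.1,0.1],
  "squeeze": 30
}}

```text
time: 7.02
position: [0.5312, 0.1661, 0.2131]
eef_rot: [-2.346, -1.914, -0.198]
ft_force: [-1.1, 4.4, -6.4]
opening: 0.0125
finger_force: 29.3
```

```bash
python3 - <<'E'
from h import *
b=clip(-.08,.17);p,q=cur();o=r.get_obs();print(p-b[0],(b[1].inv()*q).as_rotvec(),o['ft_force'],o['opening'],o['finger_force'])
rows([(*clip(-.08+i*.1,.17),1) for i in range(1,15)]+[(*clip(1.35,.17),1)],start=clip(-.08,.17),nd=4)
E
```

```text
[ 0.00133599 -0.00057235  0.00041936] [ 0.0069471  -0.0010594  -0.03466752] [-1.09444127  4.35166527 -6.39013134] 0.01253026711160163 29.2677041888237
dr [[0.017, 0.0, -0.099], [0.017, 0.0, -0.098], [0.017, 0.0, -0.099], [0.017, 0.0, -0.098], [0.017, 0.0, -0.099], [0.017, 0.0, -0.098], [0.016, 0.0, -0.099], [0.017, 0.0, -0.098], [0.017, 0.0, -0.099], [0.017, 0.0, -0.099], [0.017, 0.0, -0.098], [0.017, 0.0, -0.099], [0.017, 0.0, -0.098], [0.017, 0.0, -0.099], [0.005, 0.0, -0.029]]
dp [[-0.0001, -0.0025, 0.0], [-0.0001, -0.0024, 0.0], [-0.0002, -0.0025, -0.0001], [-0.0001, -0.0025, 0.0], [-0.0001, -0.0025, 0.0], [-0.0001, -0.0024, 0.0], [-0.0002, -0.0025, 0.0], [-0.0001, -0.0025, -0.0001], [-0.0001, -0.0024, 0.0], [-0.0001, -0.0025, 0.0], [-0.0001, -0.0025, 0.0], [-0.0002, -0.0024, -0.0001], [-0.0001, -0.0025, 0.0], [-0.0001, -0.0025, 0.0], [0.0, -0.0007, 0.0]]
15
```

Request:
{"method": "send_rows", "body": {
  "dr": [
    [0.017,0,-0.099],
    [0.017,0,-0.098],
    [0.017,0,-0.099],
    [0.017,0,-0.098],
    [0.017,0,-0.099],
    [0.017,0,-0.098],
    [0.017,0,-0.099],
    [0.017,0,-0.098],
    [0.017,0,-0.099],
    [0.017,0,-0.098],
    [0.017,0,-0.098],
    [0.017,0,-0.099],
    [0.017,0,-0.098],
    [0.017,0,-0.099],
    [0.005,0,-0.029],
    [0,0,0],
    [0,0,0]
  ],
  "delta_pos": [
    [-0.0001,-0.0025,0],
    [-0.0001,-0.0024,0],
    [-0.0002,-0.0025,-0.0001],
    [-0.0001,-0.0025,0],
    [-0.0001,-0.0025,0],
    [-0.0001,-0.0024,0],
    [-0.0002,-0.0025,0],
    [-0.0001,-0.0025,-0.0001],
    [-0.0001,-0.0024,0],
    [-0.0001,-0.0025,0],
    [-0.0001,-0.0025,0],
    [-0.0002,-0.0024,-0.0001],
    [-0.0001,-0.0025,0],
    [-0.0001,-0.0025,0],
    [0,-0.0007,0],
    [0,0,0],
    [0,0,0]
  ],
  "claw": [0.1,0.1,0.1,0.1,0.1,0.1,0.1,0.1,0.1,0.1,0.1,0.1,0.1,0.1,0.1,0.1,0.1]
}}

```text
time: 9.15
position: [0.5007, 0.1502, 0.2128]
eef_rot: [-0.508, -2.923, -0.038]
ft_force: [-14.6, 4.3, 2.2]
opening: 0.0127
finger_force: 29.8
```

```bash
python3 - <<'E'
from h import *
b=clip(1.35,.17);p,q=cur();o=r.get_obs();print(p-b[0],(b[1].inv()*q).as_rotvec(),o['ft_force'],o['opening'],o['finger_force'],o['q'])
e=rows([(*clip(1.35,f),2) for f in(.14,.11,.08,.05,.02,.005)],start=clip(1.35,.17),nd=4)
rows([(*clip(1.35,.0,.06),4)],start=e,nd=4)
E
```

```text
[-0.00030321 -0.00155046  0.00017885] [ 0.01029472  0.0064446  -0.03329088] [-14.57541603   4.32914304   2.18681807] 0.012733494433509228 29.77791130542755 [ 0.200265    0.61786761  1.97304913  0.13430429  0.70883846 -1.13544983]
dr [[0.0, -0.015, 0.0], [0.0, -0.015, 0.0], [0.0, -0.015, 0.0], [0.0, -0.015, 0.0], [0.0, -0.015, 0.0], [0.0, -0.015, 0.0], [0.0, -0.015, 0.0], [0.0, -0.015, 0.0], [0.0, -0.015, 0.0], [0.0, -0.015, 0.0], [0.0, -0.008, 0.0], [0.0, -0.007, 0.0]]
dp [[0.0027, 0.0, 0.0007], [0.0026, 0.0, 0.0007], [0.0027, 0.0, 0.0007], [0.0027, 0.0, 0.0007], [0.0027, 0.0, 0.0007], [0.0026, 0.0, 0.0007], [0.0027, 0.0, 0.0007], [0.0027, 0.0, 0.0007], [0.0027, 0.0, 0.0007], [0.0026, 0.0, 0.0007], [0.0013, 0.0, 0.0004], [0.0014, 0.0, 0.0003]]
12
dr [[0.0, -0.001, 0.0], [0.0, -0.002, 0.0], [0.0, -0.001, 0.0], [0.0, -0.001, 0.0]]
dp [[0.0003, 0.0, -0.0149], [0.0003, 0.0, -0.015], [0.0002, 0.0, -0.0149], [0.0003, 0.0, -0.0149]]
4
```

Request:
{"method": "send_rows", "body": {
  "dr": [
    [0,-0.015,0],
    [0,-0.015,0],
    [0,-0.015,0],
    [0,-0.015,0],
    [0,-0.015,0],
    [0,-0.015,0],
    [0,-0.015,0],
    [0,-0.015,0],
    [0,-0.015,0],
    [0,-0.015,0],
    [0,0,0],
    [0,0,0]
  ],
  "delta_pos": [
    [0.0028,0,0.0007],
    [0.0028,0,0.0007],
    [0.0028,0,0.0007],
    [0.0028,0,0.0007],
    [0.0028,0,0.0007],
    [0.0028,0,0.0007],
    [0.0027,0,0.0007],
    [0.0027,0,0.0007],
    [0.0027,0,0.0007],
    [0.0026,0,0.0007],
    [0,0,0],
    [0,0,0]
  ],
  "claw": [0.1,0.1,0.1,0.1,0.1,0.1,0.1,0.1,0.1,0.1,0.1,0.1]
}}

```text
time: 10.65
position: [0.4748, 0.1595, 0.2088]
eef_rot: [-0.533, -3.07, -0.0]
ft_force: [-11.8, 3.2, 2.7]
opening: 0.0127
finger_force: 30.1
```

```bash
python3 - <<'E'
from h import *
b=clip(1.35,.02);p,q=cur();o=r.get_obs();print(p-b[0],(b[1].inv()*q).as_rotvec(),o['ft_force'],o['opening'],o['finger_force'])
s=grab('side')
P=np.array([.50,.19,.05]);u,v=proj(s,P).astype(int)
cv2.imwrite('pics/g2.png',cv2.resize(s['img'][v-45:v+45,u-60:u+60],(800,600),interpolation=cv2.INTER_CUBIC))
E
```

```text
[-0.00091491 -0.00235237  0.00045117] [ 0.0050591   0.00499516 -0.03426647] [-11.80050481   3.20357644   2.72490743] 0.012695692697780245 30.063125789165497
```

View pics/g2.png

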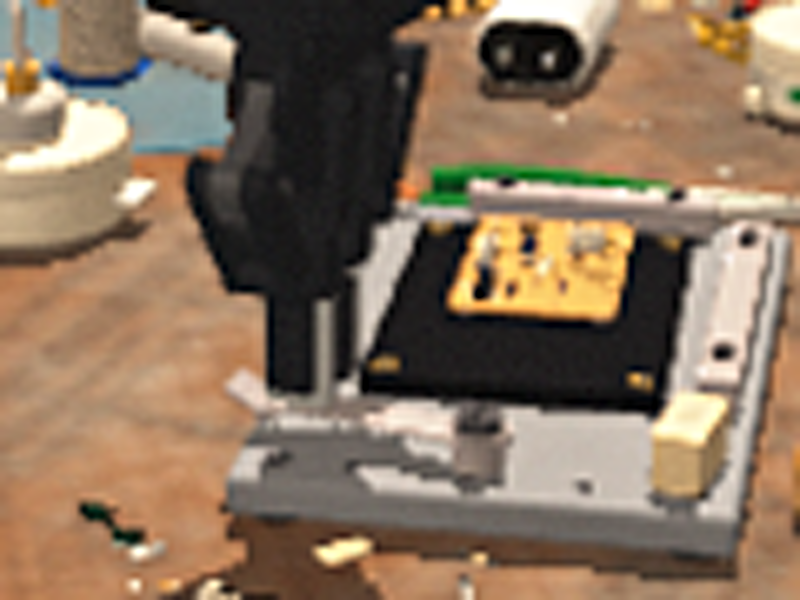

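The clip is swung clear, with its leaf lying along the jig's front toward the robot and the carrier still out of place. A cream box stands at the jig's near-right corner. I'll release, then go to the carrier's front face.

```bash
python3 - <<'E'
from h import *
yaw=np.pi+S[2]; Q=tool(yaw)
p,q=cur(); up=(p-.07*q.apply([0,0,1]),q)
j=lambda x,y,z:J(S,[x/1e3,y/1e3,z])
print(j(-80,18,.26))
rows([(*up,5),(j(-80,18,.27),Q,5),(j(-80,18,.1945),Q,6)],start=(p,q))
E
```

```text
[0.46521046 0.26331756 0.26      ]
dr [[0.0, 0.0, 0.0], [0.0, 0.0, 0.0], [0.0, 0.0, 0.0], [0.0, 0.0, 0.0], [0.0, 0.0, 0.0], [0.0, -0.005, -0.037], [-0.001, -0.005, -0.038], [0.0, -0.005, -0.037], [-0.001, -0.005, -0.037], [0.0, -0.005, -0.037], [0.0, 0.0, 0.0], [0.0, 0.0, 0.0], [0.0, 0.0, 0.0], [0.0, 0.0, 0.0], [0.0, 0.0, 0.0], [0.0, 0.0, 0.0]]
dp [[0.0, 0.0, -0.014], [0.0, 0.0, -0.014], [0.0, 0.0, -0.014], [0.0, 0.0, -0.014], [0.0, 0.0, -0.014], [0.009, 0.019, 0.002], [0.009, 0.019, 0.002], [0.007, 0.02, 0.002], [0.007, 0.019, 0.001], [0.006, 0.02, 0.002], [0.0, 0.0, 0.013], [0.0, 0.0, 0.012], [0.0, 0.0, 0.013], [0.0, 0.0, 0.012], [0.0, 0.0, 0.013], [0.0, 0.0, 0.013]]
16
```

Request:
{"method": "send_rows", "body": {
  "dr": [
    [0,0,0],
    [0,0,0],
    [0,0,0],
    [0,0,0],
    [0,0,0],
    [0,0,0],
    [0,0,0],
    [0,-0.005,-0.037],
    [-0.001,-0.005,-0.038],
    [0,-0.005,-0.037],
    [-0.001,-0.005,-0.037],
    [0,-0.005,-0.037],
    [0,0,0],
    [0,0,0],
    [0,0,0],
    [0,0,0],
    [0,0,0]
  ],
  "delta_pos": [
    [0,0,0],
    [0,0,0],
    [0,0,-0.014],
    [0,0,-0.014],
    [0,0,-0.014],
    [0,0,-0.014],
    [0,0,-0.014],
    [0.009,0.019,0.002],
    [0.009,0.019,0.002],
    [0.007,0.02,0.002],
    [0.007,0.019,0.001],
    [0.006,0.02,0.002],
    [0,0,0.013],
    [0,0,0.012],
    [0,0,0.013],
    [0,0,0.012],
    [0,0,0]
  ],
  "claw": [0.35,0.35,0.35,0.35,0.35,0.35,0.35,0.1,0,0,0,0,0,0,0,0,0]
}}

```text
time: 12.82
position: [0.467, 0.2627, 0.2194]
eef_rot: [0.249, 3.13, 0.0]
ft_force: [-0.5, -0.7, -0.1]
opening: 0.0003
finger_force: 0.0
```

```bash
cat >> h.py <<'E'
def jig():
    p,q=cur();o=r.get_obs();d=p-[S[0],S[1],0];c,n=np.cos(S[2]),np.sin(S[2]);f=o['ft_force']
    print('t',o['time'],'tcp jig mm',(np.array([c*d[0]+n*d[1],c*d[1]-n*d[0],d[2]])*1e3).round(1),'F jig',np.round([c*f[0]+n*f[1],c*f[1]-n*f[0],f[2]],1),'rot err',(tool(np.pi+S[2]).inv()*q).as_rotvec().round(3),'open',o['opening'])
E
python3 - <<'E'
from h import *
grab('side');jig()
E
```

```text
t 12.875 tcp jig mm [-78.   17.9 220. ] F jig [0.2 0.3 0.2] rot err [-0.001 -0.003  0.001] open 0.00016956667754069272
```

Request:
{"method": "send_rows", "body": {
  "dr": [
    [0,0,0],
    [0,0,0],
    [0,0,0],
    [0,0,0],
    [0,0,0],
    [0,0,0],
    [0,0,0]
  ],
  "delta_pos": [
    [0,0,0.009],
    [0,0,0.009],
    [0,0,0.007],
    [-0.004,0,0],
    [-0.003,0,0],
    [-0.002,0,0],
    [0,0,0]
  ],
  "claw": [0,0,0,0,0,0,0]
}}

```text
time: 13.75
position: [0.4765, 0.2618, 0.1957]
eef_rot: [0.248, 3.128, 0.003]
ft_force: [0.3, -0.2, 0.0]
opening: 0.0001
finger_force: 0.0
```

```bash
python3 - <<'E'
from h import *
grab('side');jig()
E
```

```text
t 13.8 tcp jig mm [-68.8  18.2 195.7] F jig [0.5 0.2 0.8] rot err [-0.002 -0.004  0.001] open -6.951980559878553e-05
```

Request:
{"method": "send_rows", "body": {
  "dr": [
    [0,0,0],
    [0,0,0],
    [0,0,0],
    [0,0,0],
    [0,0,0],
    [0,0,0],
    [0,0,0],
    [0,0,0],
    [0,0,0],
    [0,0,0],
    [0,0,0]
  ],
  "delta_pos": [
    [-0.0015,0,0.001],
    [-0.0015,0,0],
    [-0.0015,0,0],
    [-0.0015,0,0],
    [-0.0015,0,0],
    [-0.0015,0,0],
    [-0.001,0,0],
    [-0.001,0,0],
    [-0.001,0,0],
    [-0.001,0,0],
    [0,0,0]
  ],
  "claw": [0,0,0,0,0,0,0,0,0,0,0]
}}

```text
time: 15.18
position: [0.4892, 0.2597, 0.1946]
eef_rot: [0.248, 3.128, 0.002]
ft_force: [-0.6, 0.8, 0.4]
opening: -0.0002
finger_force: 0.1
```

```bash
python3 - <<'E'
from h import *
grab('side');jig()
E
```

```text
t 15.225 tcp jig mm [-55.8  18.2 194.6] F jig [-0.3  0.4  0.1] rot err [-0.002 -0.004  0.001] open -0.00016117004046784197
```

Request:
{"method": "send_rows", "body": {
  "dr": [
    [0,0,0],
    [0,0,0],
    [0,0,0],
    [0,0,0],
    [0,0,0]
  ],
  "delta_pos": [
    [-0.0006,0,0],
    [-0.0006,0,0],
    [-0.0006,0,0],
    [-0.0006,0,0],
    [0,0,0]
  ],
  "claw": [0,0,0,0,0]
}}

```text
time: 15.85
position: [0.4914, 0.2593, 0.1946]
eef_rot: [0.248, 3.128, 0.002]
ft_force: [-1.1, 1.1, 0.4]
opening: 0.0002
finger_force: 0.8
```

```bash
python3 - <<'E'
from h import *
d=grab('side');jig()
print(proj(d,J(S,[-.04,.0,.02])))
P=J(S,[0,0,.03]);u,v=proj(d,P).astype(int)
cv2.imwrite('pics/p1.png',cv2.resize(d['img'][v-48:v+42,u-60:u+60],(800,600),interpolation=cv2.INTER_CUBIC))
E
```

```text
t 15.9 tcp jig mm [-53.5  18.2 194.6] F jig [-0.4  0.8  0.6] rot err [-0.002 -0.003  0.001] open -0.000434728216684307
[243.56196968 200.15704603]
```

View pics/p1.png

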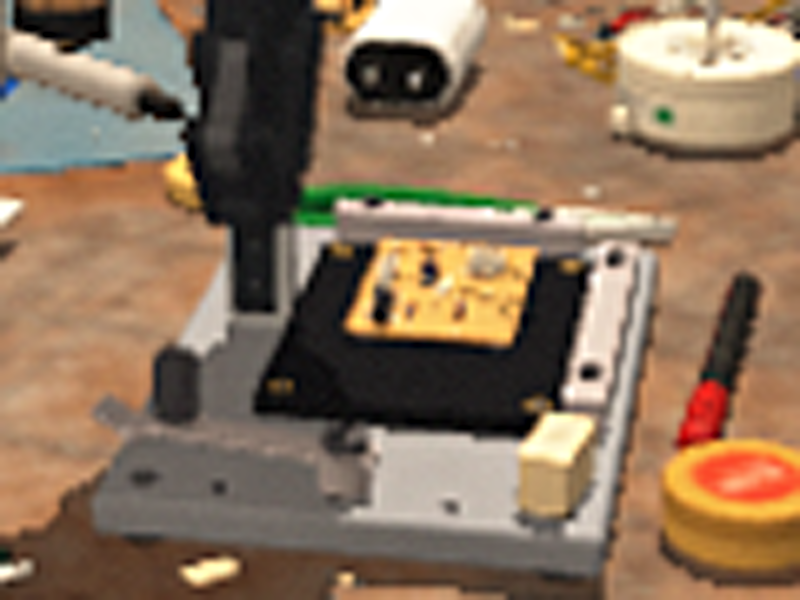

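The view shows the finger against the carrier's front face and the carrier's far edge almost at the back bar. I'll creep on until the force rises.

Request:
{"method": "send_rows", "body": {
  "dr": [
    [0,0,0],
    [0,0,0],
    [0,0,0],
    [0,0,0]
  ],
  "delta_pos": [
    [-0.0005,0,0],
    [-0.0005,0,0],
    [0,0,0],
    [0,0,0]
  ],
  "claw": [0,0,0,0]
}}

```text
time: 16.4
position: [0.492, 0.2592, 0.1945]
eef_rot: [0.248, 3.129, 0.002]
ft_force: [-5.7, 1.9, 1.2]
opening: 0.0001
finger_force: 2.6
```

Request:
{"method": "send_rows", "body": {
  "dr": [
    [0,0,0],
    [0,0,0],
    [0,0,0],
    [0,0,0]
  ],
  "delta_pos": [
    [-0.0005,0,0],
    [-0.0003,0,0],
    [0,0,0],
    [0,0,0]
  ],
  "claw": [0,0,0,0]
}}

```text
time: 16.9
position: [0.4923, 0.259, 0.1944]
eef_rot: [0.248, 3.13, 0.001]
ft_force: [-8.9, 4.3, 2.9]
opening: -0.0001
finger_force: 4.6
```

```bash
python3 - <<'E'
from h import *
j=lambda x,y,z:J(S,[x/1e3,y/1e3,z])
jig();p,q=cur(); Q=tool(np.pi+S[2]);Q2=tool(np.pi/2+S[2])
import pickle
d=pickle.load(open('D2.pkl','rb'))
for uv in[(362,580),(412,590),(418,495),(372,490)]: 
  P=ray(d,uv[0]/2.7+170,uv[1]/2.7+75,.04)-[S[0],S[1],0];c,n=np.cos(S[2]),np.sin(S[2]);print(c*P[0]+n*P[1],c*P[1]-n*P[0])
rows([(j(-66,18,.1945),Q,2),(j(-66,18,.27),Q,4),(j(12,-69,.27),Q2,10)],start=(p,q))
E
```

```text
t 16.9 tcp jig mm [-52.6  18.  194.4] F jig [-9.5  2.8  2.9] rot err [-0.001 -0.001  0.001] open -0.00014571914913907172
0.04897116221419145 -0.09706892354986313
0.06874254885992702 -0.10164752773030597
0.06933499690640944 -0.06085191602998125
0.05174265942617645 -0.05862526941747425
dr [[0.0, 0.001, 0.0], [0.001, 0.0, -0.001], [0.0, 0.0, 0.0], [0.0, 0.0, 0.0], [0.0, 0.0, 0.0], [0.0, 0.0, 0.0], [0.0, 0.0, 0.157], [0.0, 0.0, 0.157], [0.0, 0.0, 0.157], [0.0, 0.0, 0.157], [0.0, 0.0, 0.158], [0.0, 0.0, 0.157], [0.0, 0.0, 0.157], [0.0, 0.0, 0.157], [0.0, 0.0, 0.157], [0.0, 0.0, 0.157]]
dp [[0.007, 0.0, 0.0], [0.006, 0.0, 0.0], [0.0, 0.0, -0.019], [0.0, 0.0, -0.019], [0.0, 0.0, -0.019], [0.0, 0.0, -0.019], [-0.008, -0.009, 0.0], [-0.009, -0.007, 0.0], [-0.01, -0.006, 0.0], [-0.011, -0.004, 0.0], [-0.011, -0.003, 0.0], [-0.012, 0.0, 0.0], [-0.011, 0.001, 0.0], [-0.012, 0.003, 0.0], [-0.01, 0.004, 0.0], [-0.01, 0.007, 0.0]]
16
```

Request:
{"method": "send_rows", "body": {
  "dr": [
    [0,0,0],
    [0,0,0],
    [0,0,0],
    [0,0,0],
    [0,0,0],
    [0,0,0],
    [0,0,0.157],
    [0,0,0.157],
    [0,0,0.157],
    [0,0,0.157],
    [0,0,0.158],
    [0,0,0.157],
    [0,0,0.157],
    [0,0,0.157],
    [0,0,0.157],
    [0,0,0.157],
    [0,0,0]
  ],
  "delta_pos": [
    [0.007,0,0],
    [0.006,0,0],
    [0,0,-0.019],
    [0,0,-0.019],
    [0,0,-0.019],
    [0,0,-0.019],
    [-0.008,-0.009,0],
    [-0.009,-0.007,0],
    [-0.01,-0.006,0],
    [-0.011,-0.004,0],
    [-0.011,-0.003,0],
    [-0.012,0,0],
    [-0.011,0.001,0],
    [-0.012,0.003,0],
    [-0.01,0.004,0],
    [-0.01,0.007,0],
    [0,0,0]
  ],
  "claw": [0,0,0,0,0,0,0,0,0,0,0,0,0,0,0,0,0]
}}

```text
time: 19.02
position: [0.5435, 0.1627, 0.2707]
eef_rot: [2.389, 2.038, 0.006]
ft_force: [0.6, 0.2, 0.4]
opening: -0.0001
finger_force: 0.0
```

```bash
python3 - <<'E'
from h import *
import pickle
d=grab('wrist');jig();pickle.dump(d,open('D3.pkl','wb'))
cv2.imwrite('pics/w4.png',cv2.resize(d['img'],(800,600),interpolation=cv2.INTER_CUBIC))
E
```

```text
t 19.075 tcp jig mm [ 12.7 -68.8 270.7] F jig [0.3 0.  0.4] rot err [-0.004 -0.002  1.569] open 5.607780338146983e-05
```

View pics/w4.png

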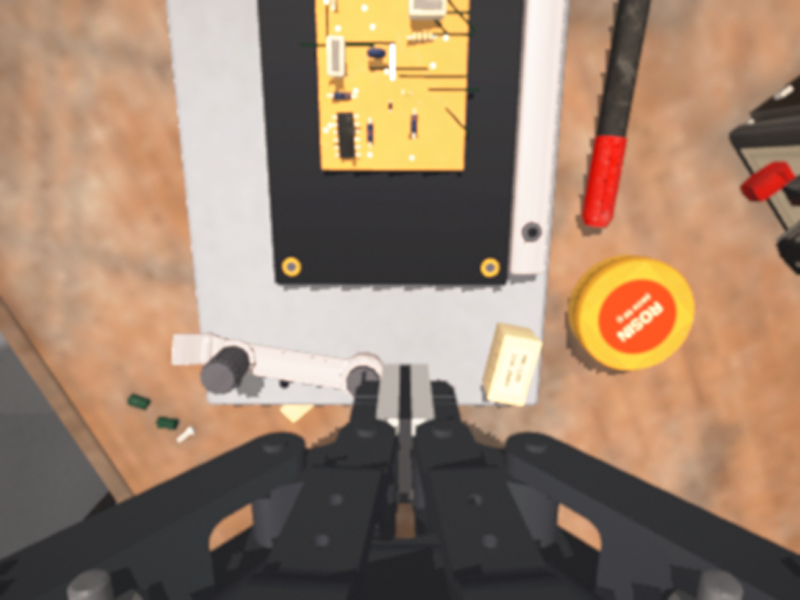

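The carrier's far face is flush with the back bar; its right edge is at row 283 (columns 275-508). The clip is clear on the left with its knob at (225,370), and the pivot screw at (362,378) is near the fingertips, so I'll shift away from it before descending.

```bash
python3 - <<'E'
from h import *
import pickle
d=pickle.load(open('D3.pkl','rb'))
def inv(u,v,z):
  P=ray(d,u/1.5625,v/1.5625,z)-[S[0],S[1],0];c,n=np.cos(S[2]),np.sin(S[2]);return (np.array([c*P[0]+n*P[1],c*P[1]-n*P[0]])*1e3).round(1)
print('carrier',inv(276,283,.026),inv(508,283,.026),'jig corner',inv(540,403,.018),inv(209,404,.018),'bar end',inv(511,275,.031),'knob',inv(221,372,.054),'screw',inv(362,380,.037),'pads',inv(378,392,.1),inv(430,392,.1))
E
```

```text
carrier [-40.6 -50.1] [ 58.6 -50.2] jig corner [  78.4 -110.2] [ -78.  -110.3] bar end [ 58.6 -45.7] knob [-57.2 -79.2] screw [ -3.9 -90. ] pads [  6.1 -66.6] [ 21.6 -66.6]
```

Request:
{"method": "send_rows", "body": {
  "dr": [
    [0,0,0],
    [0,0,0],
    [0,0,0],
    [0,0,0],
    [0,0,0],
    [0,0,0]
  ],
  "delta_pos": [
    [0.003,0.006,0],
    [0,0,0.01],
    [0,0,0.01],
    [0,0,0.01],
    [0,0,0],
    [0,0,0]
  ],
  "claw": [0,0,0,0,0,0]
}}

```text
time: 19.82
position: [0.5498, 0.1651, 0.2407]
eef_rot: [2.389, 2.038, 0.005]
ft_force: [0.0, 0.0, -0.1]
opening: 0.0003
finger_force: 0.0
```

```bash
python3 - <<'E'
from h import *
jig()
E
```

```text
t 19.825 tcp jig mm [ 18.9 -65.7 240.7] F jig [ 0.   0.  -0.1] rot err [-4.000e-03 -1.000e-03  1.572e+00] open 0.0003020056366667839
```

Request:
{"method": "send_rows", "body": {
  "dr": [
    [0,0,0],
    [0,0,0],
    [0,0,0],
    [0,0,0],
    [0,0,0],
    [0,0,0],
    [0,0,0]
  ],
  "delta_pos": [
    [0,0,0.01],
    [0,0,0.01],
    [0,0,0.01],
    [0,0,0.009],
    [0,0,0.007],
    [0,0,0],
    [0,0,0]
  ],
  "claw": [0,0,0,0,0,0,0]
}}

```text
time: 20.7
position: [0.5501, 0.1652, 0.1948]
eef_rot: [2.389, 2.038, 0.006]
ft_force: [-0.9, -0.8, 0.4]
opening: 0.0
finger_force: 0.0
```

Request:
{"method": "send_rows", "body": {
  "dr": [
    [0,0,0],
    [0,0,0],
    [0,0,0],
    [0,0,0],
    [0,0,0],
    [0,0,0],
    [0,0,0],
    [0,0,0],
    [0,0,0],
    [0,0,0],
    [0,0,0],
    [0,0,0]
  ],
  "delta_pos": [
    [0.0015,0,0],
    [0.0015,0,0],
    [0.0015,0,0],
    [0.0015,0,0],
    [0.0015,0,0],
    [0.0015,0,0],
    [0.0015,0,0],
    [0.0015,0,0],
    [0.0015,0,0],
    [0.0015,0,0],
    [0.001,0,0],
    [0,0,0]
  ],
  "claw": [0,0,0,0,0,0,0,0,0,0,0,0]
}}

```text
time: 22.2
position: [0.5525, 0.1811, 0.1947]
eef_rot: [2.389, 2.038, 0.006]
ft_force: [0.8, -0.5, 0.6]
opening: 0.0002
finger_force: 0.0
```

```bash
python3 - <<'E'
from h import *
jig()
E
```

```text
t 22.2 tcp jig mm [ 19.1 -49.5 194.7] F jig [ 0.8 -0.4  0.6] rot err [-4.000e-03 -1.000e-03  1.572e+00] open 0.00018359249167266544
```

Request:
{"method": "send_rows", "body": {
  "dr": [
    [0,0,0],
    [0,0,0],
    [0,0,0],
    [0,0,0],
    [0,0,0]
  ],
  "delta_pos": [
    [0.0008,0,0],
    [0.0007,0,0],
    [0.0007,0,0],
    [0,0,0],
    [0,0,0]
  ],
  "claw": [0,0,0,0,0]
}}

```text
time: 22.82
position: [0.5529, 0.1832, 0.1948]
eef_rot: [2.389, 2.038, 0.006]
ft_force: [-0.2, -0.5, -0.3]
opening: -0.0002
finger_force: 0.1
```

Request:
{"method": "send_rows", "body": {
  "dr": [
    [0,0,0],
    [0,0,0],
    [0,0,0],
    [0,0,0]
  ],
  "delta_pos": [
    [0.0005,0,0],
    [0.0005,0,0],
    [0,0,0],
    [0,0,0]
  ],
  "claw": [0,0,0,0]
}}

```text
time: 23.32
position: [0.5528, 0.184, 0.1947]
eef_rot: [2.389, 2.038, 0.005]
ft_force: [-1.7, -4.7, 0.6]
opening: 0.0002
finger_force: 2.4
```

Request:
{"method": "send_rows", "body": {
  "dr": [
    [0,0,0],
    [0,0,0],
    [0,0,0]
  ],
  "delta_pos": [
    [0.0005,0,0],
    [0,0,0],
    [0,0,0]
  ],
  "claw": [0,0,0]
}}

```text
time: 23.7
position: [0.5528, 0.1843, 0.1947]
eef_rot: [2.389, 2.038, 0.004]
ft_force: [-2.2, -7.5, 2.1]
opening: -0.0004
finger_force: 4.0
```

```bash
python3 - <<'E'
from h import *
j=lambda x,y,z:J(S,[x/1e3,y/1e3,z])
jig()
d=grab('side')
P=J(S,[0,.03,.03]);u,v=proj(d,P).astype(int)
cv2.imwrite('pics/p2.png',cv2.resize(d['img'][v-30:v+40,u-48:u+48],(800,584),interpolation=cv2.INTER_CUBIC))
E
```

```text
t 23.7 tcp jig mm [ 18.9 -46.3 194.7] F jig [-1.  -7.7  2.1] rot err [-3.000e-03 -1.000e-03  1.572e+00] open -0.0004466164643331506
```

Request:
{"method": "send_rows", "body": {
  "dr": [
    [0,0,0],
    [0,0,0],
    [0,0,0],
    [0,0,0],
    [0,0,0],
    [0,0,0],
    [0,0,0],
    [0,0,0]
  ],
  "delta_pos": [
    [-0.002,0,0],
    [-0.005,0,0],
    [0,0,-0.03],
    [0,0,-0.04],
    [0.02,0,-0.04],
    [0.02,0,-0.04],
    [0,0,0],
    [0,0,0]
  ],
  "claw": [0,0,0,0,0.35,0.35,0.35,0.35]
}}

```text
time: 24.75
position: [0.5574, 0.2168, 0.3443]
eef_rot: [2.389, 2.038, 0.005]
ft_force: [0.1, -0.2, -0.7]
opening: 0.0296
finger_force: 0.0
```

```bash
python3 - <<'E'
from h import *
import pickle
grab('side');d=grab('wrist');jig();pickle.dump(d,open('D4.pkl','wb'))
pts={n:proj(d,J(S,np.array(P)/1e3)).round(0) for n,P in dict(a=(-79,112,18),b=(79,112,18),c=(79,-112,18),e=(-79,-112,18)).items()};print(pts)
A=np.array(list(pts.values()));x0,y0=np.maximum(A.min(0).astype(int)-6,0);x1,y1=A.max(0).astype(int)+6;print(x0,y0,x1,y1)
im=d['img'][y0:y1,x0:x1];k=min(800/im.shape[1],600/im.shape[0]);print(k);cv2.imwrite('pics/w5.png',cv2.resize(im,None,fx=k,fy=k,interpolation=cv2.INTER_CUBIC))
E
```

```text
t 24.85 tcp jig mm [ 18.3 -13.8 343.6] F jig [0.4 0.6 0.8] rot err [-2.000e-03 -1.000e-03  1.572e+00] open 0.029826941685466915
{'a': array([139.,  32.]), 'b': array([332.,  32.]), 'c': array([319., 278.]), 'e': array([161., 278.])}
133 26 338 284
2.3255813953488373
```

View pics/w5.png

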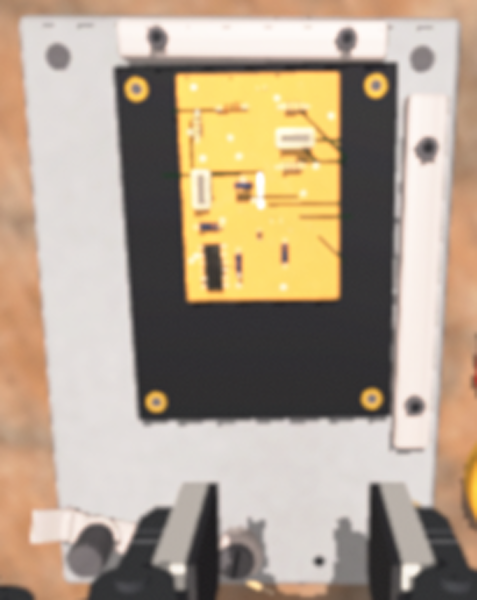

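The carrier looks slightly turned: its right edge runs from (397,63) to (390,415), while the back bar's runs from (407,95) to (393,447). I'll quantify this.

```bash
python3 - <<'E'
from h import *
import pickle
d=pickle.load(open('D4.pkl','rb'));k=2.32558
n=lambda u,v:np.array([u/k+133,v/k+26])
C=[((-79,112,18),n(20,19)),((79,112,18),n(459,20)),((59,85,31),n(407,95)),((59,-45,31),n(393,448)),((-41,96,31),n(119,57)),((51,96,31),n(386,55))]
s=fitjig(d,[(np.array(P)/1e3,uv) for P,uv in C])
def inv(s,uv,z):
  P=ray(d,*uv,z)-[s[0],s[1],0];c,n=np.cos(s[2]),np.sin(s[2]);return np.array([c*P[0]+n*P[1],c*P[1]-n*P[0]])*1e3
# sub-pixel edge fits in native image
g=cv2.cvtColor(d['img'],cv2.COLOR_BGR2GRAY).astype(float)
def vedge(s,us,vs,z,horiz=True):
  """fit line to strongest gradient near given predicted native points"""
  out=[]
  for u,v in zip(us,vs):
    if horiz: w=g[int(round(v)),int(u)-4:int(u)+5]; e=abs(np.diff(w)); t=int(u)-4+(e*(np.arange(len(e))+.5)).sum()/e.sum(); out.append((t,round(v)))
    else: w=g[int(v)-4:int(v)+5,int(round(u))]; e=abs(np.diff(w)); t=int(v)-4+(e*(np.arange(len(e))+.5)).sum()/e.sum(); out.append((round(u),t))
  return np.array([inv(s,o,z) for o in out])
for s_ in (S,s):
  for name,a,b,h in(('left face(-x)',(117,85),(138,405),True),('right face(y-)',(150,418),(385,416),False)):
    A,B=n(*a),n(*b);L=np.linspace(0,1,15);q=vedge(s_,A[0]+(B[0]-A[0])*L,A[1]+(B[1]-A[1])*L,.026,h)
    i,jx=(1,0) if h else (0,1); f=np.polyfit(q[:,i],q[:,jx],1); print(name,f.round(4),'at centre',np.polyval(f,31 if h else 9).round(2),'resid',(q[:,jx]-np.polyval(f,q[:,i])).std().round(2))
  for c in[(115,66),(397,63),(391,416),(139,418)]: print(inv(s_,n(*c),.026).round(1),end=' ')
  print()
E
```

```text
jig [ 0.541   0.2324 -0.1614] res px [[-2.2, -1.5], [1.5, -1.1], [0.4, -0.3], [0.3, 0.7], [-0.8, 0.8], [0.0, 2.2]]
left face(-x) [-1.3800e-02 -4.2147e+01] at centre -42.57 resid 0.41
right face(y-) [ 1.22000e-02 -3.46213e+01] at centre -34.51 resid 0.65
[-42.8  94. ] [55.6 94.9] [ 57.7 -33.7] [-41.2 -34.4] 
left face(-x) [-1.78000e-02 -4.18846e+01] at centre -42.44 resid 0.41
right face(y-) [ 1.62000e-02 -3.39707e+01] at centre -33.83 resid 0.65
[-42.9  94.4] [55.4 95.8] [ 58.1 -32.8] [-40.9 -33.9]
```

```bash
python3 - <<'E'
from h import *
j=lambda x,y,z:J(S,[x/1e3,y/1e3,z])
p,q=cur(); Q=tool(np.pi+S[2])
rows([(j(-72,60,.26),Q,11),(j(-72,60,.1945),Q,5)],start=(p,q))
E
```

```text
dr [[0.0, 0.0, -0.143], [0.0, 0.0, -0.143], [0.0, 0.0, -0.143], [0.001, 0.0, -0.143], [0.0, 0.0, -0.143], [0.0, 0.0, -0.142], [0.0, 0.0, -0.143], [0.0, 0.001, -0.143], [0.0, 0.0, -0.143], [0.001, 0.0, -0.143], [0.0, 0.0, -0.143], [0.0, 0.0, 0.0], [0.0, 0.0, 0.0], [0.0, 0.0, 0.0], [0.0, 0.0, 0.0], [0.0, 0.0, 0.0]]
dp [[0.007, -0.008, 0.008], [0.008, -0.007, 0.007], [0.008, -0.007, 0.008], [0.01, -0.004, 0.007], [0.01, -0.003, 0.008], [0.01, -0.002, 0.008], [0.011, -0.001, 0.007], [0.011, 0.002, 0.008], [0.01, 0.002, 0.007], [0.01, 0.004, 0.008], [0.009, 0.006, 0.008], [0.0, 0.0, 0.013], [0.0, 0.0, 0.013], [0.0, 0.0, 0.013], [0.0, 0.0, 0.013], [0.0, 0.0, 0.013]]
16
```

Request:
{"method": "send_rows", "body": {
  "dr": [
    [0,0,-0.143],
    [0,0,-0.143],
    [0,0,-0.143],
    [0,0,-0.143],
    [0,0,-0.143],
    [0,0,-0.142],
    [0,0,-0.143],
    [0,0,-0.143],
    [0,0,-0.143],
    [0,0,-0.143],
    [0,0,-0.143],
    [0,0,0],
    [0,0,0],
    [0,0,0],
    [0,0,0]
  ],
  "delta_pos": [
    [0.007,-0.008,0.008],
    [0.008,-0.007,0.007],
    [0.008,-0.007,0.008],
    [0.01,-0.004,0.007],
    [0.01,-0.003,0.008],
    [0.01,-0.002,0.008],
    [0.011,-0.001,0.007],
    [0.011,0.002,0.008],
    [0.01,0.002,0.007],
    [0.01,0.004,0.008],
    [0.009,0.006,0.008],
    [0,0,0.013],
    [0,0,0.013],
    [0,0,0.013],
    [0,0,0]
  ],
  "claw": [0,0,0,0,0,0,0,0,0,0,0,0,0,0,0]
}}

```text
time: 26.72
position: [0.48, 0.3041, 0.2203]
eef_rot: [0.248, 3.13, 0.0]
ft_force: [-0.1, 0.6, 0.2]
opening: 0.0001
finger_force: 0.0
```

```bash
python3 - <<'E'
from h import *
grab('side');jig()
E
```

```text
t 26.775 tcp jig mm [-71.6  60.8 221. ] F jig [0.2 0.3 0.6] rot err [-0.001 -0.003  0.001] open 5.8502904821498986e-05
```

Request:
{"method": "send_rows", "body": {
  "dr": [
    [0,0,0],
    [0,0,0],
    [0,0,0],
    [0,0,0],
    [0,0,0],
    [0,0,0],
    [0,0,0],
    [0,0,0],
    [0,0,0],
    [0,0,0],
    [0,0,0],
    [0,0,0]
  ],
  "delta_pos": [
    [0,0,0.009],
    [0,0,0.009],
    [0,0,0.008],
    [-0.004,0,0],
    [-0.004,0,0],
    [-0.003,0,0],
    [-0.002,0,0],
    [-0.001,0,0],
    [-0.001,0,0],
    [-0.001,0,0],
    [0,0,0],
    [0,0,0]
  ],
  "claw": [0,0,0,0,0,0,0,0,0,0,0,0]
}}

```text
time: 28.28
position: [0.496, 0.3021, 0.1956]
eef_rot: [0.246, 3.128, 0.002]
ft_force: [-0.6, -0.1, -0.1]
opening: 0.0003
finger_force: 0.0
```

Request:
{"method": "send_rows", "body": {
  "dr": [
    [0,0,0],
    [0,0,0],
    [0,0,0],
    [0,0,0]
  ],
  "delta_pos": [
    [-0.0007,0,0],
    [-0.0007,0,0],
    [-0.0006,0,0],
    [0,0,0]
  ],
  "claw": [0,0,0,0]
}}

```text
time: 28.78
position: [0.4981, 0.3018, 0.1956]
eef_rot: [0.246, 3.128, 0.002]
ft_force: [0.2, 0.7, -0.3]
opening: 0.0002
finger_force: 0.2
```

```bash
python3 - <<'E'
from h import *
jig()
E
```

```text
t 28.775 tcp jig mm [-53.5  61.1 195.6] F jig [ 0.1  0.7 -0.3] rot err [-0.002 -0.004 -0.   ] open 0.00017196540821601776
```

Request:
{"method": "send_rows", "body": {
  "dr": [
    [0,0,0],
    [0,0,0],
    [0,0,0],
    [0,0,0]
  ],
  "delta_pos": [
    [-0.0005,0,0],
    [-0.0005,0,0],
    [0,0,0],
    [0,0,0]
  ],
  "claw": [0,0,0,0]
}}

```text
time: 29.28
position: [0.4989, 0.3016, 0.1956]
eef_rot: [0.246, 3.129, 0.002]
ft_force: [-1.8, 1.2, -0.0]
opening: 0.0003
finger_force: 1.3
```

Request:
{"method": "send_rows", "body": {
  "dr": [
    [0,0,0],
    [0,0,0],
    [0,0,0],
    [0,0,0]
  ],
  "delta_pos": [
    [-0.0005,0,0],
    [0,0,0],
    [0,0,0],
    [0,0,0]
  ],
  "claw": [0,0,0,0]
}}

```text
time: 29.78
position: [0.4991, 0.3016, 0.1956]
eef_rot: [0.246, 3.129, 0.002]
ft_force: [-4.5, 2.3, 1.5]
opening: 0.0
finger_force: 2.8
```

```bash
python3 - <<'E'
from h import *
jig()
E
```

```text
t 29.775 tcp jig mm [-52.5  61.1 195.6] F jig [-4.8  1.6  1.5] rot err [-0.001 -0.003 -0.   ] open 5.577518119683269e-07
```

Request:
{"method": "send_rows", "body": {
  "dr": [
    [0,0,0],
    [0,0,0],
    [0,0,0]
  ],
  "delta_pos": [
    [-0.0004,0,0],
    [0,0,0],
    [0,0,0]
  ],
  "claw": [0,0,0]
}}

```text
time: 30.15
position: [0.4993, 0.3015, 0.1955]
eef_rot: [0.246, 3.13, 0.001]
ft_force: [-6.7, 3.0, 2.6]
opening: 0.0001
finger_force: 3.9
```

```bash
python3 - <<'E'
from h import *
j=lambda x,y,z:J(S,[x/1e3,y/1e3,z])
jig();p,q=cur(); Q2=tool(np.pi/2+S[2]);b=p+[-.008,0,.0]
rows([(b,q,1),(b+[0,0,.085],q,3),(j(3,-62,.28),Q2,11),(j(3,-62,.1945),Q2,5)],start=(p,q))
E
```

```text
t 30.15 tcp jig mm [-52.3  61.  195.5] F jig [-7.   1.9  2.6] rot err [-0.001 -0.002 -0.   ] open 8.414473371876765e-05
dr [[0.0, 0.0, 0.0], [0.0, 0.0, 0.0], [0.0, 0.0, 0.0], [0.0, 0.0, 0.0], [0.0, 0.0, 0.143], [0.0, 0.0, 0.143], [0.001, 0.0, 0.142], [0.0, 0.0, 0.143], [0.0, 0.0, 0.143], [0.0, 0.0, 0.143], [0.001, 0.0, 0.143], [0.0, 0.001, 0.143], [0.0, 0.0, 0.142], [0.0, 0.0, 0.143], [0.001, 0.0, 0.143], [0.0, 0.0, 0.0], [0.0, 0.0, 0.0], [0.0, 0.0, 0.0], [0.0, 0.0, 0.0], [0.0, 0.0, 0.0]]
dp [[0.008, -0.001, 0.0], [0.0, 0.0, -0.028], [0.0, 0.0, -0.029], [0.0, 0.0, -0.028], [-0.006, -0.011, 0.0], [-0.007, -0.01, 0.0], [-0.009, -0.009, 0.0], [-0.01, -0.008, 0.0], [-0.011, -0.006, 0.0], [-0.011, -0.005, 0.0], [-0.012, -0.003, 0.0], [-0.013, -0.001, 0.0], [-0.012, 0.001, 0.0], [-0.013, 0.002, 0.001], [-0.011, 0.004, 0.0], [0.0, 0.0, 0.017], [0.0, 0.0, 0.017], [0.0, 0.0, 0.017], [0.0, 0.0, 0.017], [0.0, 0.0, 0.017]]
20
```

Request:
{"method": "send_rows", "body": {
  "dr": [
    [0,0,0],
    [0,0,0],
    [0,0,0],
    [0,0,0],
    [0,0,0.143],
    [0,0,0.143],
    [0,0,0.142],
    [0,0,0.143],
    [0,0,0.143],
    [0,0,0.143],
    [0,0,0.143],
    [0,0,0.143],
    [0,0,0.142],
    [0,0,0.143],
    [0,0,0.143],
    [0,0,0.017],
    [0,0,0],
    [0,0,0]
  ],
  "delta_pos": [
    [0.008,-0.001,0],
    [0,0,-0.028],
    [0,0,-0.029],
    [0,0,-0.028],
    [-0.006,-0.011,0],
    [-0.007,-0.01,0],
    [-0.009,-0.009,0],
    [-0.01,-0.008,0],
    [-0.011,-0.006,0],
    [-0.011,-0.005,0],
    [-0.012,-0.003,0],
    [-0.013,-0.001,0],
    [-0.012,0.001,0],
    [-0.013,0.002,0.001],
    [-0.011,0.004,0.017],
    [0,0,0.017],
    [0,0,0.017],
    [0,0,0]
  ],
  "claw": [0,0,0,0,0,0,0,0,0,0,0,0,0,0,0,0,0,0]
}}

```text
time: 32.4
position: [0.5344, 0.1719, 0.2271]
eef_rot: [2.403, 2.022, 0.002]
ft_force: [0.1, -0.4, -0.4]
opening: 0.0001
finger_force: 0.0
```

```bash
python3 - <<'E'
from h import *
grab('side');jig()
E
```

```text
t 32.45 tcp jig mm [  3.  -61.3 228. ] F jig [-0.2 -0.8  0.3] rot err [-3.000e-03 -1.000e-03  1.586e+00] open 0.00010268825779733184
```

Request:
{"method": "send_rows", "body": {
  "dr": [
    [0,0,-0.015],
    [0,0,0],
    [0,0,0],
    [0,0,0],
    [0,0,0],
    [0,0,0],
    [0,0,0],
    [0,0,0],
    [0,0,0],
    [0,0,0],
    [0,0,0],
    [0,0,0]
  ],
  "delta_pos": [
    [0,0,0.012],
    [0,0,0.012],
    [0,0,0.009],
    [0.003,0,0],
    [0.003,0,0],
    [0.002,0,0],
    [0.002,0,0],
    [0.001,0,0],
    [0.001,0,0],
    [0.001,0,0],
    [0.001,0,0],
    [0,0,0]
  ],
  "claw": [0,0,0,0,0,0,0,0,0,0,0,0]
}}

```text
time: 33.95
position: [0.5375, 0.1855, 0.1957]
eef_rot: [2.39, 2.037, 0.005]
ft_force: [-0.2, 0.1, 0.1]
opening: 0.0001
finger_force: 0.0
```

```bash
python3 - <<'E'
from h import *
jig()
E
```

```text
t 33.95 tcp jig mm [  3.6 -47.5 195.7] F jig [-0.2  0.   0.1] rot err [-4.000e-03 -1.000e-03  1.573e+00] open 7.420091618907173e-05
```

Request:
{"method": "send_rows", "body": {
  "dr": [
    [0,0,0],
    [0,0,0],
    [0,0,0]
  ],
  "delta_pos": [
    [0.0005,0,0],
    [0.0005,0,0],
    [0,0,0]
  ],
  "claw": [0,0,0]
}}

```text
time: 34.33
position: [0.5376, 0.1864, 0.1957]
eef_rot: [2.39, 2.037, 0.005]
ft_force: [-0.1, -0.5, 1.0]
opening: -0.0004
finger_force: 0.4
```

Request:
{"method": "send_rows", "body": {
  "dr": [
    [0,0,0],
    [0,0,0],
    [0,0,0],
    [0,0,0]
  ],
  "delta_pos": [
    [0.0005,0,0],
    [0.0005,0,0],
    [0,0,0],
    [0,0,0]
  ],
  "claw": [0,0,0,0]
}}

```text
time: 34.83
position: [0.5377, 0.1872, 0.1956]
eef_rot: [2.39, 2.037, 0.005]
ft_force: [0.3, -4.4, 0.5]
opening: 0.0001
finger_force: 2.5
```

Request:
{"method": "send_rows", "body": {
  "dr": [
    [0,0,0],
    [0,0,0],
    [0,0,0]
  ],
  "delta_pos": [
    [0.0005,0,0],
    [0,0,0],
    [0,0,0]
  ],
  "claw": [0,0,0]
}}

```text
time: 35.2
position: [0.5377, 0.1874, 0.1956]
eef_rot: [2.39, 2.037, 0.004]
ft_force: [-0.6, -9.6, 1.8]
opening: 0.0004
finger_force: 4.4
```

```bash
python3 - <<'E'
from h import *
jig()
E
```

```text
t 35.2 tcp jig mm [  3.5 -45.6 195.6] F jig [ 0.9 -9.6  1.8] rot err [-0.003 -0.002  1.572] open 0.0003805918879110823
```

Request:
{"method": "send_rows", "body": {
  "dr": [
    [0,0,0],
    [0,0,0],
    [0,0,0],
    [0,0,0],
    [0,0,0],
    [0,0,0],
    [0,0,0]
  ],
  "delta_pos": [
    [-0.002,0,0],
    [-0.005,0,0],
    [0,0,-0.03],
    [0,0.007,-0.04],
    [0.02,0.008,-0.04],
    [0.02,0,-0.04],
    [0,0,0]
  ],
  "claw": [0,0,0,0,0.35,0.35,0.35]
}}

```text
time: 36.08
position: [0.5584, 0.2192, 0.3489]
eef_rot: [2.387, 2.037, 0.014]
ft_force: [0.1, 0.1, -0.8]
opening: 0.0299
finger_force: 0.0
```

```bash
cat > chk.py <<'E'
from h import *
import pickle
grab('side');d1=grab('wrist');jig();pickle.dump(d1,open('D5.pkl','wb'))
def edges(d):
  g=cv2.GaussianBlur(cv2.cvtColor(d['img'],cv2.COLOR_BGR2GRAY).astype(np.float32),(0,0),.8)
  def inv(uv,z):
    P=ray(d,*uv,z)-[S[0],S[1],0];c,n=np.cos(S[2]),np.sin(S[2]);return np.array([c*P[0]+n*P[1],c*P[1]-n*P[0]])*1e3
  def edge(A,B,z,ax):  # scan +-6mm across jig axis ax about the line A-B
    o=[]
    for t in np.linspace(0,1,40):
      m=np.array(A)+(np.array(B)-A)*t; off=np.arange(-6,6.01,.25); w=[]
      for e in off:
        P=[m[0],m[1]];P[ax]+=e; u=proj(d,J(S,[P[0]/1e3,P[1]/1e3,z])); w.append(cv2.getRectSubPix(g,(1,1),(float(u[0]),float(u[1])))[0,0])
      gr=np.abs(np.gradient(w)); i=gr.argmax(); o.append((m[1-ax],m[ax]+off[i]))
    o=np.array(o);f=np.polyfit(*o.T,1);
    for _ in range(3): k=abs(o[:,1]-np.polyval(f,o[:,0]))<.8; f=np.polyfit(*o[k].T,1)
    return f.round(4),k.sum(),np.polyval(f,31 if ax==0 else 9).round(2)
  print('front face x=f(y)',edge((-41,-25),(-41,85),.026,0))
  print('right face y=f(x)',edge((-35,-34),(50,-34),.026,1))
  print('back bar outer? jig -x edge',edge((-79,-40),(-79,100),.018,0))
edges(pickle.load(open('D4.pkl','rb')));edges(d1)
E
python3 chk.py
```

```text
t 36.175 tcp jig mm [ 17.8 -12.5 345.7] F jig [ 0.  -0.4 -0.5] rot err [-0.004 -0.002  1.572] open 0.03009352074846811
front face x=f(y) (array([-1.4400e-02, -4.2232e+01]), np.int64(40), np.float64(-42.68))
right face y=f(x) (array([ 1.1600e-02, -3.4907e+01]), np.int64(35), np.float64(-34.8))
back bar outer? jig -x edge (array([ 8.50000e-03, -7.85512e+01]), np.int64(39), np.float64(-78.29))
front face x=f(y) (array([ 5.30000e-03, -4.09161e+01]), np.int64(40), np.float64(-40.75))
right face y=f(x) (array([-6.80000e-03, -3.37715e+01]), np.int64(34), np.float64(-33.83))
back bar outer? jig -x edge (array([ 8.60000e-03, -7.83916e+01]), np.int64(39), np.float64(-78.13))
```

```bash
cat >> h.py <<'E'
PV=J(S,[-.0038,-.091,.018]); S=np.array([S[0],S[1],-.165])
E
python3 - <<'E'
from h import *
a=clip(1.37,.0,.06);b=clip(1.37,.0)
print(a[0],b[0]); rows([(*a,10),(*b,5)])
E
```

```text
[0.47146118 0.16360831 0.2675    ] [0.47146118 0.16360831 0.2075    ]
dr [[0.0, 0.0, -0.136], [0.001, 0.0, -0.137], [0.0, 0.0, -0.136], [0.001, 0.0, -0.136], [0.0, 0.001, -0.137], [0.001, 0.0, -0.136], [0.0, 0.0, -0.137], [0.0, 0.0, -0.136], [0.001, 0.0, -0.136], [0.0, 0.0, -0.137], [0.0, 0.0, 0.0], [0.0, 0.0, 0.0], [0.0, 0.0, 0.0], [0.0, 0.0, 0.0], [0.0, 0.0, 0.0]]
dp [[-0.007, -0.008, 0.008], [-0.005, -0.008, 0.008], [-0.005, -0.009, 0.007], [-0.003, -0.01, 0.008], [-0.002, -0.01, 0.008], [0.0, -0.01, 0.008], [0.001, -0.01, 0.008], [0.002, -0.01, 0.007], [0.004, -0.009, 0.008], [0.005, -0.009, 0.008], [0.0, 0.0, 0.012], [0.0, 0.0, 0.012], [0.0, 0.0, 0.012], [0.0, 0.0, 0.012], [0.0, 0.0, 0.012]]
15
```

Request:
{"method": "send_rows", "body": {
  "dr": [
    [0,0,-0.136],
    [0,0,-0.137],
    [0,0,-0.136],
    [0,0,-0.136],
    [0,0,-0.137],
    [0,0,-0.136],
    [0,0,-0.137],
    [0,0,-0.136],
    [0,0,-0.136],
    [0,0,-0.137],
    [0,0,0],
    [0,0,0]
  ],
  "delta_pos": [
    [-0.007,-0.008,0.008],
    [-0.005,-0.008,0.008],
    [-0.005,-0.009,0.007],
    [-0.003,-0.01,0.008],
    [-0.002,-0.01,0.008],
    [0,-0.01,0.008],
    [0.001,-0.01,0.008],
    [0.002,-0.01,0.007],
    [0.004,-0.009,0.008],
    [0.005,-0.009,0.008],
    [0,0,0],
    [0,0,0]
  ],
  "claw": [0.38,0.38,0.38,0.38,0.38,0.38,0.38,0.38,0.38,0.38,0.38,0.38]
}}

```text
time: 37.67
position: [0.4719, 0.1641, 0.2671]
eef_rot: [0.577, 3.085, 0.002]
ft_force: [-0.0, 0.2, 0.1]
opening: 0.0328
finger_force: 0.0
```

```bash
python3 - <<'E'
from h import *
grab('side');d=grab('wrist');p,q=cur();a=clip(1.37,.0,.06);print(p-a[0],(a[1].inv()*q).as_rotvec())
# knob: dark disc near predicted spot
for th in (1.33,1.37,1.41):
  y=np.pi/2+S[2]+th;print(th,proj(d,[PV[0]+.0556*np.cos(y),PV[1]+.0556*np.sin(y),.054]).round(1))
u,v=proj(d,[PV[0]+.0556*np.cos(np.pi/2+S[2]+1.37),PV[1]+.0556*np.sin(np.pi/2+S[2]+1.37),.054]).astype(int)
g=cv2.cvtColor(d['img'],cv2.COLOR_BGR2GRAY)
print(g[v-24:v+25:2,u-30:u+31:2])
E
```

```text
[ 6.77706980e-04  6.93862498e-04 -3.78800788e-05] [-0.00252512 -0.00330316  0.00241902]
1.33 [258.8 220.5]
1.37 [255.  220.5]
1.41 [251.2 220.6]
[[133 133 130 127 129 135 136 141 232 247 244 239 232 238 240 239 241 247
  240 230 229 229 230 231 232 232 232 231 231 231 231]
 [128 123 108  95  95 130 137 142 226 238 228 213 197 228 242 243 243 240
  236 230 229 230 230 231 231 232 231 230 230 231 231]
 [ 95  86  78  78 101 135 139 139 170 176 156 117  97 108 132 160 214 237
  234 230 230 231 231 231 231 231 231 230 230 231 232]
 [ 91  83  84  98 129 140 140 144 156 131  87  76  72  76  75  80 105 199
  245 238 231 231 231 231 231 231 231 231 230 231 233]
 [130 122 122 132 140 140 140 149 136  87  72  76  74  76  76  80  79 107
  226 240 232 231 231 231 231 231 231 231 231 231 233]
 [140 140 138 138 140 140 140 148 109  72  73  81  78  77  80  83  80  80
  150 232 230 231 230 230 231 231 231 231 231 231 231]
 [141 141 140 139 139 139 139 138  85  78  80  92  95  98  98  91  86  82
  108 225 232 230 230 230 231 231 231 231 230 230 231]
 [140 141 141 140 139 138 138 124  80  92 106 119 12
[... 1570 characters left out ...]
  243 237 230 231 231 231 231 231 231 231 230 229 230]
 [134 139 140 140 139 138 138 138 140 155 206 240 247 247 248 247 245 244
  238 235 230 231 231 231 231 231 231 231 230 229 231]
 [134 139 140 140 139 139 138 137 140 155 228 246 247 247 247 247 245 244
  241 234 229 230 229 229 230 231 231 231 230 230 230]
 [132 140 140 141 139 138 137 138 139 153 208 244 247 247 247 247 245 244
  243 232 229 230 229 229 229 229 231 231 231 231 231]
 [126 139 139 138 138 138 138 137 138 149 173 236 247 247 247 247 245 244
  242 232 229 229 228 228 229 229 230 231 230 231 231]
 [124 137 138 137 137 138 137 138 138 149 158 210 246 247 247 247 245 244
  237 231 229 229 229 228 229 229 230 231 231 230 230]]
```

The pixels put the knob's top centre at native (250.6, ~219), so the swing is about 1.41. I'll correct for that and descend.

```bash
python3 - <<'E'
from h import *
rows([(*clip(1.41,.0,.06),1),(*clip(1.41,0),5)],nd=4)
e=clip(1.41,0)
rows([(*clip(1.41,f),2) for f in np.arange(.03,.181,.03)],start=e,nd=4)
E
```

```text
dr [[0.002, 0.003, -0.042], [0.0, 0.0, 0.0], [0.0, 0.0, 0.0], [0.0, 0.0, 0.0], [0.0, 0.0, 0.0], [0.0, 0.0, 0.0]]
dp [[0.0003, -0.0031, 0.0], [0.0, 0.0, 0.012], [0.0, 0.0, 0.012], [0.0, 0.0, 0.012], [0.0, 0.0, 0.012], [0.0001, 0.0, 0.012]]
6
dr [[0.0, 0.015, 0.0], [0.0, 0.015, 0.0], [0.0, 0.015, 0.0], [0.0, 0.015, 0.0], [0.0, 0.015, 0.0], [0.0, 0.015, 0.0], [0.0, 0.015, 0.0], [0.0, 0.015, 0.0], [0.0, 0.015, 0.0], [0.0, 0.015, 0.0], [0.0, 0.015, 0.0], [0.0, 0.015, 0.0]]
dp [[-0.0027, 0.0, -0.0006], [-0.0027, 0.0, -0.0007], [-0.0027, 0.0, -0.0007], [-0.0026, 0.0, -0.0007], [-0.0027, 0.0, -0.0006], [-0.0027, 0.0, -0.0007], [-0.0027, 0.0, -0.0006], [-0.0027, 0.0, -0.0007], [-0.0027, 0.0, -0.0006], [-0.0026, 0.0, -0.0007], [-0.0027, 0.0, -0.0007], [-0.0027, 0.0, -0.0007]]
12
```

Request:
{"method": "send_rows", "body": {
  "dr": [
    [0.002,0.003,-0.042],
    [0,0,0],
    [0,0,0],
    [0,0,0],
    [0,0,0],
    [0,0,0],
    [0,0,0],
    [0,0,0],
    [0,0,0],
    [0,0,0],
    [0,0,0],
    [0,0,0]
  ],
  "delta_pos": [
    [0.0003,-0.003,0],
    [0,0,0.012],
    [0,0,0.012],
    [0,0,0.012],
    [0,0,0.012],
    [0,0,0.012],
    [0,0,0],
    [0,0,0],
    [0,0,0],
    [0,0,0],
    [0,0,0],
    [0,0,0]
  ],
  "claw": [0.38,0.38,0.38,0.38,0.38,0.38,0.38,0.25,0.1,0.1,0.1,0.1],
  "squeeze": 30
}}

```text
time: 39.28
position: [0.4705, 0.1616, 0.2076]
eef_rot: [0.507, 3.1, 0.001]
ft_force: [0.1, 0.4, 1.9]
opening: 0.0127
finger_force: 30.1
```

```bash
python3 - <<'E'
from h import *
o=r.get_obs();p,q=cur();a=clip(1.41,.0);print(p-a[0],(a[1].inv()*q).as_rotvec(),o['ft_force'],o['opening'],o['finger_force'])
E
```

```text
[-2.00918978e-04  4.36319312e-05  7.35068168e-05] [-0.00047285 -0.00039793 -0.00176954] [0.05576514 0.42892004 1.91675289] 0.012734240391598428 30.05654811859131
```

Request:
{"method": "send_rows", "body": {
  "dr": [
    [0,0.015,0],
    [0,0.015,0],
    [0,0.015,0],
    [0,0.015,0],
    [0,0.015,0],
    [0,0.015,0],
    [0,0.015,0],
    [0,0.015,0],
    [0,0.015,0],
    [0,0.015,0],
    [0,0.015,0],
    [0,0.005,0],
    [0,0,0],
    [0,0,0]
  ],
  "delta_pos": [
    [-0.0027,0,-0.0007],
    [-0.0027,0,-0.0007],
    [-0.0027,0,-0.0006],
    [-0.0026,0,-0.0007],
    [-0.0027,0,-0.0006],
    [-0.0027,0,-0.0007],
    [-0.0027,0,-0.0006],
    [-0.0027,0,-0.0007],
    [-0.0027,0,-0.0006],
    [-0.0026,0,-0.0007],
    [-0.0027,0,-0.0007],
    [-0.0009,0,-0.0002],
    [0,0,0],
    [0,0,0]
  ],
  "claw": [0.1,0.1,0.1,0.1,0.1,0.1,0.1,0.1,0.1,0.1,0.1,0.1,0.1,0.1]
}}

```text
time: 41.02
position: [0.4996, 0.1517, 0.2125]
eef_rot: [-0.48, -2.935, -0.041]
ft_force: [-1.2, 0.3, -6.2]
opening: 0.0129
finger_force: 29.4
```

```bash
python3 - <<'E'
from h import *
o=r.get_obs();p,q=cur();a=clip(1.41,.17);print(p-a[0],(a[1].inv()*q).as_rotvec(),o['ft_force'],o['opening'],o['finger_force'])
rows([(*clip(1.41-i*.094,.17),1) for i in range(1,16)],start=a,nd=4)
E
```

```text
[-3.11614647e-04  7.57875197e-05 -1.29422963e-04] [ 8.25070798e-05 -2.83610498e-04 -1.86276342e-03] [-1.21272739  0.26041103 -6.20329352] 0.012919330988658325 29.366867244243622
dr [[-0.016, 0.0, 0.093], [-0.016, 0.0, 0.092], [-0.016, 0.0, 0.093], [-0.016, 0.0, 0.093], [-0.016, 0.0, 0.092], [-0.015, 0.0, 0.093], [-0.016, 0.0, 0.093], [-0.016, 0.0, 0.092], [-0.016, 0.0, 0.093], [-0.016, 0.0, 0.092], [-0.016, 0.0, 0.093], [-0.016, 0.0, 0.093], [-0.016, 0.0, 0.092], [-0.016, 0.0, 0.093], [-0.016, 0.0, 0.093]]
dp [[-0.0001, 0.0023, 0.0], [-0.0001, 0.0023, 0.0], [-0.0001, 0.0024, -0.0001], [-0.0001, 0.0023, 0.0], [-0.0001, 0.0023, 0.0], [-0.0001, 0.0023, 0.0], [-0.0001, 0.0024, 0.0], [-0.0002, 0.0023, 0.0], [-0.0001, 0.0023, -0.0001], [-0.0001, 0.0023, 0.0], [-0.0001, 0.0024, 0.0], [-0.0001, 0.0023, 0.0], [-0.0001, 0.0023, 0.0], [-0.0001, 0.0023, -0.0001], [-0.0001, 0.0023, 0.0]]
15
```

Very clean: forces match the spring alone. Swinging back now, slower.

Request:
{"method": "send_rows", "body": {
  "dr": [
    [-0.016,0,0.093],
    [-0.016,0,0.092],
    [-0.016,0,0.093],
    [-0.016,0,0.093],
    [-0.016,0,0.092],
    [-0.015,0,0.093],
    [-0.016,0,0.093],
    [-0.016,0,0.092],
    [0,0,0],
    [0,0,0]
  ],
  "delta_pos": [
    [-0.0001,0.0023,0],
    [-0.0001,0.0023,0],
    [-0.0001,0.0024,-0.0001],
    [-0.0001,0.0023,0],
    [-0.0001,0.0023,0],
    [-0.0001,0.0023,0],
    [-0.0001,0.0024,0],
    [-0.0002,0.0023,0],
    [0,0,0],
    [0,0,0]
  ],
  "claw": [0.1,0.1,0.1,0.1,0.1,0.1,0.1,0.1,0.1,0.1]
}}

```text
time: 42.28
position: [0.5119, 0.1651, 0.2124]
eef_rot: [-1.534, -2.572, -0.131]
ft_force: [4.2, -8.0, -10.1]
opening: 0.0126
finger_force: 29.3
```

```bash
python3 - <<'E'
from h import *
o=r.get_obs();p,q=cur();a=clip(1.41-8*.094,.17);print(p-a[0],(a[1].inv()*q).as_rotvec(),o['ft_force'],o['opening'],o['finger_force'])
E
```

```text
[ 0.00024748 -0.00039754 -0.00023065] [-0.00075504 -0.00131563 -0.00234167] [  4.23034376  -8.00113405 -10.07950934] 0.012612323347885063 29.264012575149536
```

Request:
{"method": "send_rows", "body": {
  "dr": [
    [-0.016,0,0.093],
    [-0.016,0,0.092],
    [-0.016,0,0.093],
    [-0.016,0,0.093],
    [-0.016,0,0.092],
    [-0.016,0,0.093],
    [-0.016,0,0.093],
    [0,0,0],
    [0,0,0]
  ],
  "delta_pos": [
    [-0.0005,0.0023,-0.0001],
    [-0.0004,0.0023,0],
    [-0.0003,0.0024,0],
    [-0.0003,0.0023,0],
    [-0.0002,0.0023,0],
    [-0.0001,0.0023,-0.0001],
    [-0.0001,0.0023,0],
    [0,0,0],
    [0,0,0]
  ],
  "claw": [0.1,0.1,0.1,0.1,0.1,0.1,0.1,0.1,0.1]
}}

```text
time: 43.4
position: [0.5274, 0.1668, 0.2122]
eef_rot: [-2.307, -1.958, -0.197]
ft_force: [1.0, -5.9, -8.7]
opening: 0.0126
finger_force: 29.5
```

```bash
python3 - <<'E'
from h import *
grab('side');o=r.get_obs();p,q=cur();a=clip(0,.17);print(p-a[0],(a[1].inv()*q).as_rotvec(),o['ft_force'],o['opening'],o['finger_force'])
rows([(*clip(0,f),2) for f in(.16,.15,.14,.13,.12,.11,.10,.09,.08,.07)],start=a,nd=4)
E
```

```text
[-1.36913478e-05 -1.30456522e-03 -4.23663750e-04] [-0.00031117 -0.00027121 -0.00182912] [ 0.82638712 -5.15906544 -8.11437712] 0.012586928180946378 29.467099606990814
dr [[0.0, -0.005, 0.0], [0.0, -0.005, 0.0], [0.0, -0.005, 0.0], [0.0, -0.005, 0.0], [0.0, -0.005, 0.0], [0.0, -0.005, 0.0], [0.0, -0.005, 0.0], [0.0, -0.005, 0.0], [0.0, -0.005, 0.0], [0.0, -0.005, 0.0], [0.0, -0.005, 0.0], [0.0, -0.005, 0.0], [0.0, -0.005, 0.0], [0.0, -0.005, 0.0], [0.0, -0.005, 0.0], [0.0, -0.005, 0.0], [0.0, -0.005, 0.0], [0.0, -0.005, 0.0], [0.0, -0.005, 0.0], [0.0, -0.005, 0.0]]
dp [[0.0009, 0.0, 0.0002], [0.0009, 0.0, 0.0003], [0.0009, 0.0, 0.0002], [0.0009, 0.0, 0.0002], [0.0009, 0.0, 0.0002], [0.0009, 0.0, 0.0003], [0.0009, 0.0, 0.0002], [0.0008, 0.0, 0.0002], [0.0009, 0.0, 0.0003], [0.0009, 0.0, 0.0002], [0.0009, 0.0, 0.0002], [0.0009, 0.0, 0.0003], [0.0009, 0.0, 0.0002], [0.0009, 0.0, 0.0002], [0.0009, 0.0, 0.0002], [0.0009, 0.0, 0.0003], [0.0009, 0.0, 0.0002], [0.0009, 0.0, 0.0002], [0.0009, 0.0, 0.0003], [0.0008, 0.0, 0.0002]]
20
```

Request:
{"method": "send_rows", "body": {
  "dr": [
    [0,-0.005,0],
    [0,-0.005,0],
    [0,-0.005,0],
    [0,-0.005,0],
    [0,-0.005,0],
    [0,-0.005,0],
    [0,-0.005,0],
    [0,-0.005,0],
    [0,-0.005,0],
    [0,-0.005,0],
    [0,-0.005,0],
    [0,-0.005,0],
    [0,0,0],
    [0,0,0]
  ],
  "delta_pos": [
    [0.0009,0,0.0002],
    [0.0009,0,0.0003],
    [0.0008,0,0.0002],
    [0.0008,0,0.0002],
    [0.0009,0,0.0002],
    [0.0008,0,0.0003],
    [0.0009,0,0.0002],
    [0.0008,0,0.0002],
    [0.0009,0,0.0003],
    [0.0009,0,0.0002],
    [0.0009,0,0.0002],
    [0.0009,0,0.0003],
    [0,0,0],
    [0,0,0]
  ],
  "claw": [0.1,0.1,0.1,0.1,0.1,0.1,0.1,0.1,0.1,0.1,0.1,0.1,0.1,0.1]
}}

```text
time: 45.2
position: [0.5292, 0.1775, 0.211]
eef_rot: [-2.339, -1.985, -0.129]
ft_force: [1.1, -6.0, -5.8]
opening: 0.0126
finger_force: 29.6
```

Request:
{"method": "send_rows", "body": {
  "dr": [
    [0,-0.005,0],
    [0,-0.005,0],
    [0,-0.005,0],
    [0,-0.005,0],
    [0,0,0],
    [0,0,0]
  ],
  "delta_pos": [
    [0.0009,0,0.0002],
    [0.0009,0,0.0002],
    [0.0009,0,0.0003],
    [0.0009,0,0.0002],
    [0,0,0],
    [0,0,0]
  ],
  "claw": [0.1,0.1,0.1,0.1,0.1,0.1]
}}

```text
time: 45.95
position: [0.5298, 0.1812, 0.2105]
eef_rot: [-2.35, -1.994, -0.106]
ft_force: [1.0, -7.0, -5.4]
opening: 0.0123
finger_force: 29.7
```

```bash
python3 - <<'E'
from h import *
o=r.get_obs();p,q=cur();a=clip(0,.09);print(p-a[0],(a[1].inv()*q).as_rotvec(),o['ft_force'],o['opening'],o['finger_force'])
E
```

```text
[-1.56574843e-05 -1.40768307e-03 -3.50285779e-04] [-0.00034744 -0.00011554 -0.00169822] [ 0.98713016 -6.98470923 -5.42698764] 0.012328653803095575 29.6503946185112
```

Request:
{"method": "send_rows", "body": {
  "dr": [
    [0,-0.005,0],
    [0,-0.005,0],
    [0,0,0]
  ],
  "delta_pos": [
    [0.0008,0,0.0002],
    [0.0008,0,0.0002],
    [0,0,0]
  ],
  "claw": [0.1,0.1,0.1]
}}

```text
time: 46.32
position: [0.5301, 0.1828, 0.2103]
eef_rot: [-2.355, -1.999, -0.095]
ft_force: [1.7, -5.9, -3.3]
opening: 0.0126
finger_force: 29.8
```

Request:
{"method": "send_rows", "body": {
  "dr": [
    [0,-0.005,0],
    [0,0,0],
    [0,0,0]
  ],
  "delta_pos": [
    [0.0008,0,0.0002],
    [0,0,0],
    [0,0,0]
  ],
  "claw": [0.1,0.1,0.1]
}}

```text
time: 46.7
position: [0.5303, 0.1836, 0.2103]
eef_rot: [-2.358, -2.001, -0.089]
ft_force: [0.4, -6.1, -1.4]
opening: 0.0124
finger_force: 30.1
```

Request:
{"method": "send_rows", "body": {
  "dr": [
    [0,0,0],
    [0,0,0],
    [0,0,0],
    [0,0,0],
    [0,0,0]
  ],
  "delta_pos": [
    [0,0,0],
    [0,0,0],
    [0,0,0],
    [0,0,0],
    [0,0,0]
  ],
  "claw": [0.2,0.3,0.4,0.4,0.4]
}}

```text
time: 47.32
position: [0.5302, 0.1838, 0.2101]
eef_rot: [-2.358, -2.0, -0.089]
ft_force: [-0.3, -0.4, 0.2]
opening: 0.0341
finger_force: 0.0
```

Request:
{"method": "send_rows", "body": {
  "dr": [
    [0,0,0],
    [0,0,0],
    [0,0,0],
    [0,0,0],
    [0,0,0],
    [0,0,0],
    [0,0,0],
    [0,0,0],
    [0,0,0],
    [0,0,0]
  ],
  "delta_pos": [
    [0,0,-0.006],
    [0,0,-0.01],
    [0,0,-0.012],
    [0,0,-0.015],
    [0,0,-0.03],
    [0,0,-0.03],
    [0.01,0,-0.03],
    [0.01,0,0],
    [0,0,0],
    [0,0,0]
  ],
  "claw": [0.4,0.4,0.4,0.4,0.4,0.4,0.4,0.4,0.4,0.4]
}}

```text
time: 48.58
position: [0.5314, 0.1934, 0.3436]
eef_rot: [-2.357, -2.0, -0.087]
ft_force: [0.6, 0.2, -0.8]
opening: 0.034
finger_force: 0.0
```

```bash
cat > chk2.py <<'E'
exec(open('chk.py').read().replace("edges(pickle.load(open('D4.pkl','rb')));",""))
y=np.pi/2+S[2]
for th in(-.1,0,.1): print(th,proj(d1,[PV[0]+.0545*np.cos(y+th),PV[1]+.0545*np.sin(y+th),.057]).round(1))
u,v=proj(d1,[PV[0]+.0545*np.cos(y),PV[1]+.0545*np.sin(y),.057]).astype(int)
print(cv2.cvtColor(d1['img'],cv2.COLOR_BGR2GRAY)[v-24:v+25:3,u-24:u+25:3])
E
python3 chk2.py
```

```text
t 48.675 tcp jig mm [ -3.2 -40.8 343.5] F jig [-0.6 -0.4 -0.7] rot err [-0.058  0.059  1.569] open 0.03448066159145674
front face x=f(y) (array([-3.60000e-03, -4.09722e+01]), np.int64(40), np.float64(-41.08))
right face y=f(x) (array([-5.50000e-03, -3.40438e+01]), np.int64(22), np.float64(-34.09))
back bar outer? jig -x edge (array([ 1.20000e-03, -7.83115e+01]), np.int64(38), np.float64(-78.27))
-0.1 [265.8 212.9]
0 [259.2 212.6]
0.1 [252.5 212.9]
[[ 49  49  50  48  49  57 215 247 248 244 241 157  48  50  49  48  49]
 [ 48  48  49  48  47  54 223 230 229 225 228 158  46  46  46  45  46]
 [ 46  47  47  47  47  53 247 253 253 253 253 210  46  47  47  48  47]
 [ 46  46  47  47  46  53 243 246 241 244 250 201  46  47  47  46  46]
 [ 61  60  60  60  59  70 218 165 128 145 218 172  59  60  60  59  59]
 [150 186 188 146 147 168 162  78  82  80  96 206 187 148 144 168 184]
 [221 222 221 219 219 216 102  99 114 107  84 162 218 216 217 216 217]
 [220 222 222 220 218 196 102 118 120 120 113 121 214 218 217 218 216]
 [218 220 221 221 220 208 114 116 117 118 119 119 213 217 216 218 217]
 [218 219 220 220 221 215 120 117 115 115 116 150 215 215 214 215 216]
 [219 219 219 220 220 220 143 118 117 114 112 148 216 214 213 216 216]
 [219 219 219 219 219 218 158 138 133 131 142 145 215 214 214 214 216]
 [219 218 219 219 218 214 201 151 150 149 168 188 214 215 214 213 214]
 [219 219 220 219 218 213 234 219 222 233 231 199 215 215 214 215 215]
 [220 220 218 219 219 215 235 238 239 237 233 211 215 216 215 215 213]
 [219 219 218 216 218 216 235 238 239 236 233 211 215 215 215 215 214]
 [219 219 218 217 217 215 234 238 239 236 233 217 213 214 214 214 214]]
```

```bash
python3 -c "
from station import r
print(r.close_job())"
```

```text
the job is handed in; nothing more can be done
None
```

I handed the job in at about 48.7 s. By the last wrist-camera measurement the carrier is within about 0.5 mm and 0.005 rad of home. The clip was eased down at swing about 0, with its nose about 12 mm inside the carrier's right edge, and the gripper is clear. The verdict was not shown.

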